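# Bank specimen pots in a screw-lid canister

## Robot

A 6-joint arm with a two-finger parallel gripper is mounted at the origin on the work surface. World frame = base frame: x ahead of the robot, y to its left, z up, the work surface at z = 0. Lengths are in mm, angles in rad, forces in N, time in s.
With the tool pointing down it reaches from about 400 to 925 mm from the base axis. Payload 12.5 kg.
Tool frame: the origin (TCP) lies on the mounting face of the last link; the fingertips stand 190 mm ahead of it and the grasp point (between the pads) lies 171 mm ahead of it; x points along the fingers, y is the direction in which the jaws open and shut, and the axes are right-handed (so a half turn about x gives the same grasp; the last joint's range is limited). The gripper opens to 95 mm and grips with 3 to 60 N. Pads are 20 mm wide; open, the fingers measure 119 mm over their backs; the gripper's body (75 mm by 180 mm) begins 59 mm behind the grasp point.
Start: joints at [1.024, 0.491, 1.559, -0, 1.092, -0.106], TCP at [266.642, 565.267, 404.761] pointing down, gripper open.
Joint ranges: [-3.1, 3.1], [-0.84, 2.19], [0.05, 2.79], [-1.13, 4.28], [0.06, 2.93], [-2.69, 2.69]. Speed limits (rad/s): [2.22, 2.22, 2.79, 3.14, 3.14, 3.14].

## Interface

Orientations are given as [roll, pitch, yaw] about the fixed x, y, z axes, in that order (R = Rz(yaw) Ry(pitch) Rx(roll)).
In Python, from cell import env, eyes gives the robot as it stands. The module is installed in compiled form; this text tells all that it offers.
- The arm moves only by the tool jog_arm, never from a script. Its argument "deltas" is one flat list of numbers, 7 for each row, row after row: the shift along the tool's x, y, z in mm, then the turn, a rotation vector about the tool's x, y, z in rad, then the opening, from 0 (shut) to 1 (fully open). A call has 1 to 10 rows; each row shifts and turns the pose as measured when the row begins, along the tool's axes as they then stand; what a row does not reach is not made up. A row lasts 1/8 s, in which the tool goes at most 62.5 mm and 10.7 degrees, less where a joint would pass 70% of its speed; a pose out of reach is approached as far as the arm can. A call is refused whole if a number of a shift passes 62.5 or a number of a turn 0.188, either way. A call with a gripper value outside its range is refused whole. The fingers move at their own pace and stop on an object; the grip force is fixed at half the most. Time passes only in rows, so rows that do not move let the fingers close. It gives the time, the measured TCP pose, the force and the opening at its end, in the units of the state.
- env.state(): the state, without advancing time (a new reading comes with each control period).
- eyes.read_camera(name): name is "scene" or "top" or "wrist"; returns a dict with "image" (420x560x3 uint8, red, green, blue), "fovy" (degrees; the focal length in pixels is half the picture's height over the tangent of half this angle, whatever the lens; pixels are square), "cx", "cy" (the principal point, pixels), "world_from_camera" (4x4, takes a point from camera to world coordinates). Camera axes: x right, y up, looking along -z (the intrinsics and any distortion apply to the point x, -y, -z); pixel columns grow to the right and rows downward; lengths in mm; the calibration is good to about 2 mm. A picture is of the moment at which its call begins. There is no depth.
- env.job_done(): hands the job in, once; it reports no verdict.
The state is a dict: "t": time; "joints": joint angles; "qvel": joint speeds; "tau": joint torques, N m; "eef_pos": TCP position; "tcp_rot": TCP orientation; "ft_force": force on the tool from outside, world axes, zero at the start; "moment": the same for the moment, N m; "opening": opening from 0.0 (shut) to 1.0 (fully open).
Only numpy, scipy, OpenCV 4.12 (cv2) and the standard library are available. Lean on these libraries where they do the work, as an engineer would, in place of code of your own. Each camera call takes 0.05 s, during which the arm holds its last target.

## Task

Open the sample case until its lid rests on its stop, stand every specimen pot from it upright in the white canister, then screw the canister's lid on and close the empty case. Start the lid's thread properly: rest the lid level on the canister's thread, turn it backward (anticlockwise) until it drops a step, then turn it forward (clockwise) until it is fully home on the rim. Leave the other things on the bench where they are.

Things in the scene. Friction and masses are not known exactly. Their poses are not given: they have to be found in the camera images.
- case_lid (a joint): Opening angle of the navy case's hinged lid: 0 shut, 1.85 rad wide open, where it rests on its stop. It falls shut when let go below about 1.25 rad and falls open onto the stop above about 1.45 rad (0.35 kg, lightly damped; about 2 N at the handle lifts it).
- case_handle (a point): Centre of the grip bar on the case lid: a round steel bar 10 mm thick and 100 mm long (90 mm clear between its end posts), parallel to the hinge, its axis 32 mm above the lid's top face, 20 mm from the lid's front edge. Moves with the lid.
- case_hinge (a point): Middle of the hinge axis of the case lid, at the height of the case's rim. With the lid shut the handle bar lies 160 mm in front of this and 58 mm above it; the lid swings about this line. The frame moves with the lid; its y axis is the hinge axis.
- case: Navy sample case fixed to the bench, 180 mm (own x) by 300 mm (own y); walls 6 mm thick, rim 62 mm and inner floor 8 mm above the bench. Origin: centre of its underside. Own +x points to the hinge side, roughly to the robot's right (world -y). The shut lid adds 26 mm above the rim, handle apart.
- canister: White round canister held fast in a clamp fixed to the bench (190 mm round plate, four jaws); it cannot turn. Origin: centre of the clamp plate's underside, z up. Inner floor 19 mm and rim 103 mm above the bench; inner diameter 107 mm, neck outer diameter 118 mm; three thread ridges round the neck, 134 mm over their crests; a white collar below them carries a red tick under each ridge's beginning.
- canister_rim (a point): Centre of the canister's mouth at the height of its rim.
- thread_start (a point): Upper side of the blunt beginning of one thread ridge (at the canister's own +x, 64.5 mm from the axis, 4 mm below the rim); the other two begin 120 and 240 degrees round. Ridges are 2.4 mm thick; from its beginning each runs 200 degrees clockwise (seen from above), falling 6 mm per 120 degrees (right-hand, three-start).
- lid: Magenta screw lid of the canister, 148 mm diameter, about 160 g, right way up on the bench at the start. Origin: centre of its skirt's lower edge, z up; the inside face that meets the rim is 16 mm up, the top face 20 mm. Lid origin above canister origin: 96.3 mm with the lugs on the ridges' beginnings (0.05 mm lower per degree clockwise of them), 90.3 mm after the drop, 87.0 mm when home.
- lid_lug (a point): Centre of one of three lugs inside the skirt (at the lid's own +x; others 120 and 240 degrees round; a white line on top marks each), 2.6 mm thick, 4 mm above the skirt's lower edge. Lugs clear the neck by 2.5 mm all round: centre the lid to 2 mm. After the drop the lid goes down 3.3 mm in about 66 degrees clockwise and grows tight some 20 degrees later.
- lid_grip (a point): On the lid's axis, 43 mm above its lower edge: the height to hold the fluted round grip (50 mm diameter, standing 34 mm tall on the lid's top face). The lid drops by its own weight only when the hand slackens or lowers it.
- pot0: Specimen pot, 30 mm diameter, 66 mm tall, about 50 g, white with a yellow cap; origin at the centre of its underside, z up along its axis. At the start it stands on the floor of the closed case. May be absent (None).
- pot1: Specimen pot, 30 mm diameter, 66 mm tall, about 50 g, white with a yellow cap; origin at the centre of its underside, z up along its axis. At the start it stands on the floor of the closed case. May be absent (None).
- pot2: Specimen pot, 30 mm diameter, 66 mm tall, about 50 g, white with a yellow cap; origin at the centre of its underside, z up along its axis. At the start it stands on the floor of the closed case. May be absent (None).
- pot3: Specimen pot, 30 mm diameter, 66 mm tall, about 50 g, white with a yellow cap; origin at the centre of its underside, z up along its axis. At the start it stands on the floor of the closed case. May be absent (None).
- tip_box: Bystander: magenta tip box with clear lid, 122 x 87 x 77 mm; origin under its centre.
- dish_stack: Bystander: stack of clear culture dishes, 92 mm diameter, 90 mm tall; origin under its centre.
- reagent_bottle: Bystander: amber bottle with blue cap, 68 mm diameter, 150 mm tall; origin under its centre.
Not all that is in view belongs to the job. Leave any blue or yellow look-alike of the lid alone.

How it is judged:
By the outcome, as a careful person would: the job done as asked, in the order asked, and still so for the second after the job is handed in, with the robot touching nothing.
Of pot0, pot1, pot2, pot3 only 2 to 4 are there at a start; the rules pass over those that are not, and their reading is None.
At some moment in a run one of lid may be knocked a few centimetres aside while the robot is not near it.
It also fails if it takes over 208 s, if anything falls off the work surface, if the arm or the gripper's body presses on something with over 40 N, if the wrist force passes 120 N, or if a joint passes its speed limit or range.

## Working session

There is one attempt and no reset: what is moved stays moved. The work goes in short steps, Python scripts to look and compute and a tool call to move; the robot and the scene stay as the last step left them, time stands still between calls to the robot, and variables do not carry over. Pictures are saved under pics/ and viewed, and the job is handed in when it is done.

Besides the shell and the picture viewer there is one more tool, called after "Emit:" as name(argument=value, ...), one argument or row to a line, values as JSON. jog_arm: Moves the arm, as the interface text tells. Its arguments: {"type":"object","properties":{"deltas":{"type":"array","items":{"type":"number"}}},"required":["deltas"]}

```bash
mkdir -p pics
cat > h.py <<'E'
import numpy as np, cv2
from cell import env, eyes
def snap(n,f):
    d=eyes.read_camera(n); cv2.imwrite('pics/'+f,d['image'][:,:,::-1]); 
    np.savez('pics/'+f+'.npz',fovy=d['fovy'],cx=d['cx'],cy=d['cy'],T=d['world_from_camera'],image=d['image']); return d
def load(f): return np.load('pics/'+f+'.npz')
def ray(d,u,v):
    f=210/np.tan(np.radians(float(d['fovy']))/2); T=np.array(d['T'] if 'T' in d else d['world_from_camera'])
    c=np.array([(u-float(d['cx']))/f,-(v-float(d['cy']))/f,-1]); return T[:3,3],T[:3,:3]@c
def atz(d,u,v,z):
    o,r=ray(d,u,v); return o+r*(z-o[2])/r[2]
def proj(d,p):
    f=210/np.tan(np.radians(float(d['fovy']))/2); T=np.array(d['T'] if 'T' in d else d['world_from_camera'])
    c=np.linalg.inv(T)@np.r_[p,1]; return float(d['cx'])+f*c[0]/-c[2], float(d['cy'])-f*c[1]/-c[2]
E
python3 - <<'E'
from h import *
for n in ['scene','top','wrist']:
    d=snap(n,n+'0.png'); print(n,[k for k in d],d['fovy'],d['cx'],d['cy']);print(np.round(d['world_from_camera'],3))
print(env.state())
E
```

```text
scene ['image', 'fovy', 'cx', 'cy', 'world_from_camera'] 49.99013836266567 274.59713143829697 216.73943547716362
[[-4.140000e-01 -6.170000e-01  6.690000e-01  1.282439e+03]
 [ 9.100000e-01 -2.700000e-01  3.140000e-01  4.435340e+02]
 [-1.300000e-02  7.390000e-01  6.730000e-01  8.641180e+02]
 [ 0.000000e+00  0.000000e+00  0.000000e+00  1.000000e+00]]
top ['image', 'fovy', 'cx', 'cy', 'world_from_camera'] 46.099309849188096 282.5758052191981 215.63589795745847
[[-1.000000e-02  9.940000e-01 -1.110000e-01  3.646400e+02]
 [-1.000000e+00 -8.000000e-03  2.000000e-02  9.554000e+01]
 [ 1.900000e-02  1.120000e-01  9.940000e-01  1.433328e+03]
 [ 0.000000e+00  0.000000e+00  0.000000e+00  1.000000e+00]]
wrist ['image', 'fovy', 'cx', 'cy', 'world_from_camera'] 65.44915500401413 278.21780225088145 215.87791194800238
[[ 4.26000e-01 -8.64000e-01 -2.68000e-01  1.90412e+02]
 [ 9.05000e-01  4.07000e-01  1.28000e-01  6.01128e+02]
 [-2.00000e-03 -2.97000e-01  9.55000e-01  3.83798e+02]
 [ 0.00000e+00  0.00000e+00  0.00000e+00  1.00000e+00]]
{'t': 0.15, 'joints': array([ 1.02433146e+00,  4.91407951e-01,  1.55929443e+00, -2.12392609e-06,
        1.09169380e+00, -1.05581815e-01]), 'qvel': array([ 0.00083171, -0.00277806, -0.00159317,  0.00057862, -0.00116521,
       -0.00210449]), 'tau': array([ 2.02544194e-03, -6.12897277e+01, -2.58283889e+01,  6.92750327e-02,
        4.72463609e-02, -5.99989085e-05]), 'eef_pos': array([266.67232387, 565.23517814, 404.30926629]), 'tcp_rot': array([-1.67403351,  1.56999279, -2.11491558]), 'ft_force': array([-0.36237113, -0.24563644,  0.43250036]), 'moment': array([ 0.00354466, -0.01045481,  0.03538143]), 'opening': 0.9999306893355271}
```

View pics/top0.png

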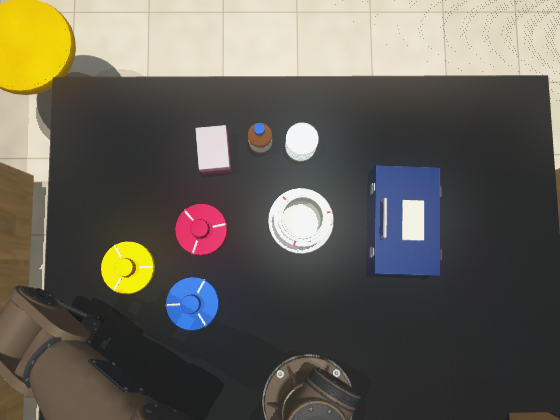

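View pics/scene0.png

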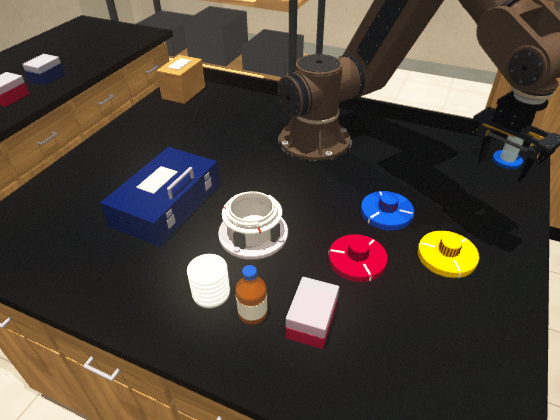

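View pics/wrist0.png

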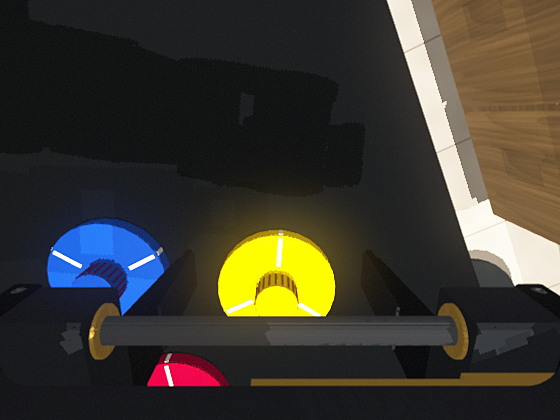

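Top view: the candidates for the lid are the magenta one at (201,229), blue at (192,303) and yellow at (127,267). I choose magenta. The canister is at (301,219), the case at (407,220) and its handle at (384,219).

Run:
```python
from h import *
im=load('top0.png')['image'][:,:,::-1]
def crop(x0,y0,w,h,s): return cv2.resize(im[y0:y0+h,x0:x0+w],None,fx=s,fy=s,interpolation=cv2.INTER_CUBIC)
cv2.imwrite('pics/c1.png',crop(360,155,100,130,4.5))
cv2.imwrite('pics/c2.png',crop(165,180,180,80,4.4))
```

```text
(no output)
```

View pics/c1.png

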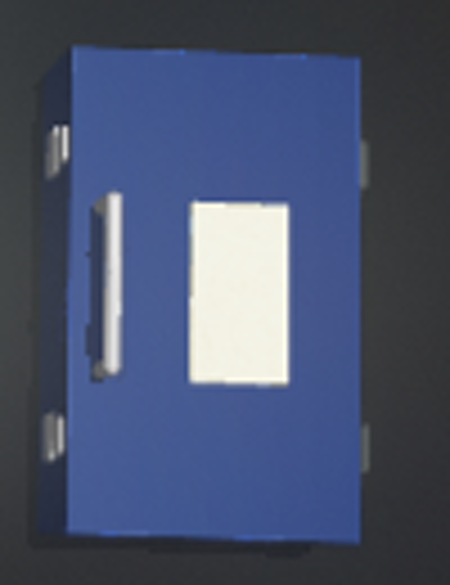

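View pics/c2.png

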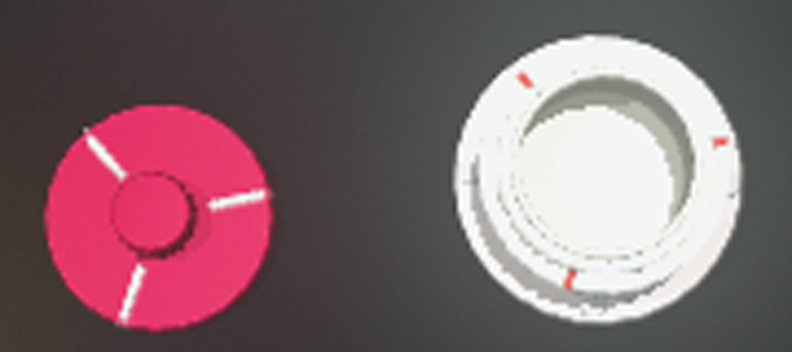

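Run:
```python
from h import *
d=load('top0.png')
A=lambda x,y,z:atz(d,360+x/4.5,155+y/4.5,z)[:2]
B=lambda x,y,z:atz(d,165+x/4.4,180+y/4.4,z)[:2]
c=[A(*p,88) for p in [(72,46),(360,58),(360,542),(68,536)]]
print('case',np.round(c,1),'mean',np.mean(c,0),[np.linalg.norm(c[i]-c[i-1]) for i in range(4)])
for i,j in [(0,3),(1,2)]:
  v=c[i]-c[j];print('yaw y-axis',np.degrees(np.arctan2(v[1],v[0])))
for i,j in [(0,1),(3,2)]:
  v=c[j]-c[i];print('yaw x-axis',np.degrees(np.arctan2(v[1],v[0])))
h=[A(114,193,120),A(114,375,120)];print('handle',h,np.linalg.norm(h[0]-h[1]),np.mean(h,0))
l=B(158,217,20);print('lid',l)
for p in [(87,130),(265,193),(122,322)]:
  v=B(*p,20)-l;print(np.linalg.norm(v),np.degrees(np.arctan2(v[1],v[0])))
print('lidtop grip',B(153,214,54))
p=B(598,180,12);print('canplate z~12',p)
ins=B(608,166,103);print('rim inner',ins)
for q in [(525,80),(720,142),(570,279)]:
  v=B(*q,80)-p;print(np.linalg.norm(v),np.degrees(np.arctan2(v[1],v[0])),B(*q,80))
print(np.round(h,1))
```

```text
case [[ 654.7 -192.7]
 [ 646.  -371.7]
 [ 348.2 -358.1]
 [ 353.6 -180.9]] mean [ 500.61398587 -275.8465529 ] [np.float64(301.31413606652677), np.float64(179.2349816493), np.float64(298.1507880979104), np.float64(177.28208317457555)]
yaw y-axis -2.2439124292360577
yaw y-axis -2.619122146475354
yaw x-axis -92.75964840380603
yaw x-axis -91.74088783601565
handle [array([ 557.85599721, -208.33021094]), array([ 448.5763038 , -204.69585934])] 109.34011114207874 [ 503.2161505  -206.51303514]
lid [485.42867027 301.96974479]
74.04771959596899 39.14527843495515
71.09483980574372 -77.71564152710789
71.6687886427329 161.57109481756814
lidtop grip [484.46178846 300.18755091]
canplate z~12 [508.13752242  14.49858829]
rim inner [507.57814178  13.3923561 ]
75.00995413309424 40.78435812846771 [564.93306537  63.49613435]
75.08197569701642 -77.2807616842568 [524.6686025  -58.74092608]
72.26860338431821 162.08905161062185 [439.37136955  36.72396242]
[[ 557.9 -208.3]
 [ 448.6 -204.7]]
```

```bash
cat >> h.py <<'E'
from scipy.spatial.transform import Rotation as Ro
def pose():
    s=env.state(); return np.array(s['eef_pos']),Ro.from_euler('xyz',s['tcp_rot']),s
def Rdown(jaw_deg):
    # tool x down, tool y along world angle jaw_deg
    a=np.radians(jaw_deg); x=np.array([0,0,-1.]); y=np.array([np.cos(a),np.sin(a),0]); return Ro.from_matrix(np.c_[x,y,np.cross(x,y)])
def plan(wps, start=None, smax=60, amax=0.18, amm=None):
    """wps: list of (grasp point xyz, jaw_deg or Rotation, opening, [maxstep]). prints rows."""
    p,R,s=pose() if start is None else start
    for w in wps:
        gp,j,o=w[:3]; sm=w[3] if len(w)>3 else smax
        R2=Rdown(j) if not isinstance(j,Ro) else j
        p2=np.array(gp,float)-R2.as_matrix()[:,0]*171
        rv=(R.inv()*R2).as_rotvec(); d=p2-p
        n=max(1,int(np.ceil(max(np.abs(rv).max()/amax,np.linalg.norm(d)/sm))))
        p0,R0=p,R
        print('->',gp,'n',n)
        for k in range(n):
            pn=p0+d*(k+1)/n; Rn=R0*Ro.from_rotvec(rv*(k+1)/n)
            l=R.as_matrix().T@(pn-p); r=(R.inv()*Rn).as_rotvec()
            print(', '.join(f'{v:.1f}' for v in l)+', '+', '.join(f'{v:.3f}' for v in r)+f', {o},')
            p,R=pn,Rn
    return p,R,None
def st():
    p,R,s=pose(); m=R.as_matrix(); g=p+171*m[:,0]
    print('t %.2f'%s['t'],'grasp',np.round(g,1),'x',np.round(m[:,0],3),'jaw %.1f'%np.degrees(np.arctan2(m[1,1],m[0,1])),'F',np.round(s['ft_force'],1),'M',np.round(s['moment'],2),'open %.3f'%s['opening'],'j',np.round(s['joints'],2))
E
python3 - <<'E'
from h import *
st()
E
```

```text
t 0.15 grasp [266.6 565.1 233.3] x [-0.    -0.001 -1.   ] jaw 64.7 F [-0.4 -0.2  0.4] M [ 0.   -0.01  0.04] open 1.000 j [ 1.02  0.49  1.56 -0.    1.09 -0.11]
```

Run:
```python
from h import *
d=load('scene0.png')
for n,p in dict(h0=(557,-208.3,120),h1=(448.6,-204.7,120),lid=(484,301,54),can=(508,14,103),tick=(565,63.5,80)).items(): print(n,np.round(proj(d,p),1))
im=d['image'][:,:,::-1]
cv2.imwrite('pics/c3.png',cv2.resize(im[140:260,100:300],None,fx=4,fy=4,interpolation=cv2.INTER_CUBIC))
a=plan([((520,150,240),75,1),((503,-206.5,200),87.7,1),((503,-206.5,122),87.7,1,40)])
```

```text
h0 [167.6 188.9]
h1 [190.9 167. ]
lid [359.4 243.9]
can [251.4 204.7]
tick [259.3 230.5]
-> (520, 150, 240) n 9
-0.7, -29.7, 45.1, -0.020, -0.000, 0.000, 1,
-0.7, -30.6, 44.5, -0.020, -0.000, 0.000, 1,
-0.7, -31.5, 43.9, -0.020, -0.000, 0.000, 1,
-0.7, -32.4, 43.3, -0.020, -0.000, 0.000, 1,
-0.7, -33.2, 42.6, -0.020, -0.000, 0.000, 1,
-0.7, -34.1, 42.0, -0.020, -0.000, 0.000, 1,
-0.7, -34.9, 41.3, -0.020, -0.000, 0.000, 1,
-0.7, -35.7, 40.6, -0.020, -0.000, 0.000, 1,
-0.7, -36.5, 39.9, -0.020, -0.000, 0.000, 1,
-> (503, -206.5, 200) n 6
6.7, -58.1, 12.6, -0.037, 0.000, 0.000, 1,
6.7, -58.6, 10.5, -0.037, 0.000, -0.000, 1,
6.7, -58.9, 8.3, -0.037, 0.000, 0.000, 1,
6.7, -59.2, 6.1, -0.037, 0.000, 0.000, 1,
6.7, -59.4, 3.9, -0.037, 0.000, 0.000, 1,
6.7, -59.5, 1.8, -0.037, 0.000, 0.000, 1,
-> (503, -206.5, 122) n 2
39.0, -0.0, -0.0, -0.000, -0.000, -0.000, 1,
39.0, -0.0, -0.0, -0.000, -0.000, -0.000, 1,
```

View pics/c3.png

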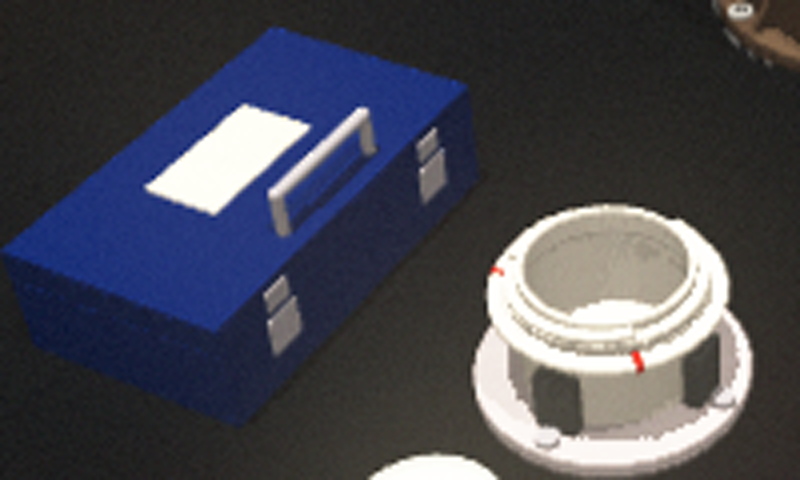

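The crop shows the bar ends at about (168.7,188.3) and (190.7,168). They agree with the projection to about 1 px, so I go to the handle.

Emit:
jog_arm(
  deltas=[-1, -30, 45, -0.02, 0, 0, 1, -1, -31, 44.5, -0.02, 0, 0, 1, -1, -31.5, 44, -0.02, 0, 0, 1, -1, -32.5, 43.5, -0.02, 0, 0, 1, -1, -33, 42.5, -0.02, 0, 0, 1, -1, -34, 42, -0.02, 0, 0, 1, -1, -35, 41.5, -0.02, 0, 0, 1, -1, -36, 40.5, -0.02, 0, 0, 1, -1, -36.5, 40, -0.02, 0, 0, 1],
)

```text
t: 1.27
eef_pos: [527.1, 139.9, 412.2]
tcp_rot: [-2.08, 1.569, -2.329]
ft_force: [0.4, 0.7, 0.7]
opening: 0.998
```

Emit:
jog_arm(
  deltas=[7, -58, 12.5, -0.037, 0, 0, 1, 7, -58.5, 10.5, -0.037, 0, 0, 1, 7, -59, 8.5, -0.037, 0, 0, 1, 7, -59, 6, -0.037, 0, 0, 1, 7, -59.5, 4, -0.037, 0, 0, 1, 7, -59.5, 2, -0.037, 0, 0, 1],
)

```text
t: 2.02
eef_pos: [516.1, -228.2, 369.2]
tcp_rot: [-1.664, 1.569, -1.683]
ft_force: [1.8, -0.0, -0.1]
opening: 1.002
```

Run:
```python
from h import *
st()
plan([((503,-206.5,121),87.7,1,40)])
```

```text
t 2.02 grasp [ 516.1 -228.5  198.2] x [-0.    -0.001 -1.   ] jaw 88.9 F [ 1.8 -0.  -0.1] M [ 0.06 -0.01 -0.02] open 1.002 j [-0.53  0.44  1.75 -0.    0.95 -2.08]
-> (503, -206.5, 121) n 3
25.7, 7.2, -4.5, 0.007, -0.000, 0.000, 1,
25.7, 7.2, -4.6, 0.007, -0.000, 0.000, 1,
25.7, 7.1, -4.6, 0.007, -0.000, 0.000, 1,
```

Emit:
jog_arm(
  deltas=[10, 21.5, -13.5, 0.02, 0, 0, 1, 0, 0, 0, 0, 0, 0, 1],
)

```text
t: 2.28
eef_pos: [502.1, -210.8, 357.6]
tcp_rot: [-2.529, 1.569, -2.575]
ft_force: [-0.6, -0.6, 1.0]
opening: 0.998
```

Run:
```python
from h import *
st()
plan([((503,-206.5,121),87.7,1,40)])
```

```text
t 2.27 grasp [ 501.8 -211.   186.6] x [-0.001 -0.001 -1.   ] jaw 87.4 F [-0.6 -0.6  1. ] M [ 0.01 -0.07  0.03] open 0.998 j [-0.52  0.43  1.81 -0.    0.9  -2.04]
-> (503, -206.5, 121) n 2
32.8, 2.2, 0.4, -0.003, -0.001, 0.000, 1,
32.8, 2.2, 0.4, -0.003, -0.001, 0.000, 1,
```

Emit:
jog_arm(
  deltas=[33, 2.5, 0, 0, 0, 0, 1, 32, 2, 0, 0, 0, 0, 1, 0, 0, 0, 0, 0, 0, 1],
)

```text
t: 2.65
eef_pos: [503.6, -206.7, 292.5]
tcp_rot: [-1.038, 1.568, -1.082]
ft_force: [0.5, -0.0, -0.0]
opening: 0.999
```

Run:
```python
from h import *
st()
snap('wrist','w1.png');snap('scene','s1.png')
```

```text
t 2.65 grasp [ 503.8 -207.2  121.5] x [ 0.002 -0.003 -1.   ] jaw 87.5 F [ 0.5 -0.  -0. ] M [0.01 0.06 0.04] open 0.999 j [-0.51  0.52  1.87 -0.    0.74 -2.04]
```

View pics/w1.png

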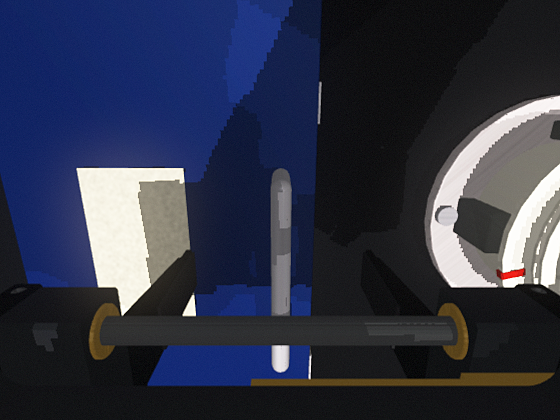

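The bar at (281,270) lies midway between the fingers. Closing.

Emit:
jog_arm(
  deltas=[0, 0, 0, 0, 0, 0, 0, 0, 0, 0, 0, 0, 0, 0, 0, 0, 0, 0, 0, 0, 0, 0, 0, 0, 0, 0, 0, 0, 0, 0, 0, 0, 0, 0, 0, 0, 0, 0, 0, 0, 0, 0],
)

```text
t: 3.5
eef_pos: [504.4, -207.2, 297.9]
tcp_rot: [-0.621, 1.559, -0.664]
ft_force: [-0.3, 0.0, -0.0]
opening: 0.425
```

```bash
cat > arc.py <<'E'
from h import *
import sys
# arc about hinge. args: phi list
Y=np.array([np.cos(np.radians(-92.3)),np.sin(np.radians(-92.3))]) # case +x (to hinge)
def bar(phi,bar0):
    c=bar0[:2]+160*Y; hz=bar0[2]-58
    a=np.arctan2(58,160)+phi; r=np.hypot(58,160)
    return np.r_[c-Y*r*np.cos(a),hz+r*np.sin(a)]
if __name__=='__main__':
    st()
E
python3 arc.py
python3 - <<'E'
from arc import *
p,R,s=pose(); g=p+171*R.as_matrix()[:,0]
b0=np.r_[g[:2],120]; off=g-b0
jw=87.5
ph=np.r_[np.arange(0.09,1.86,0.09)]
for f in ph[[4,9,14,19]]: print(f,np.round(bar(f,b0),1))
plan([(bar(f,b0)+[0,0,off[2]],jw,0) for f in ph],start=(p,Rdown(87.5),s))
E
```

```text
t 3.50 grasp [ 505.9 -208.4  126.9] x [ 0.009 -0.007 -1.   ] jaw 87.5 F [-0.3  0.  -0. ] M [ 0.01  0.02 -0.04] open 0.425 j [-0.51  0.51  1.87 -0.    0.75 -2.04]
0.44999999999999996 [ 504.3 -249.5  183.8]
0.8999999999999999 [ 501.7 -314.3  223.4]
1.35 [ 498.6 -389.8  230.8]
1.8 [ 495.8 -461.   204.6]
-> [ 505.68532555 -214.26945492  141.02216792] n 1
-14.2, -7.0, 1.6, 0.000, 0.000, 0.000, 0,
-> [ 505.40006051 -221.37193436  154.58400746] n 1
-13.6, -7.1, 0.0, 0.000, 0.000, 0.000, 0,
-> [ 505.06703263 -229.66360466  167.45208339] n 1
-12.9, -8.3, 0.0, 0.000, 0.000, 0.000, 0,
-> [ 504.68893762 -239.07734862  179.52223463] n 1
-12.1, -9.4, 0.0, 0.000, 0.000, 0.000, 0,
-> [ 504.26883597 -249.53696637  190.69675892] n 1
-11.2, -10.5, 0.0, 0.000, 0.000, 0.000, 0,
-> [ 503.81012822 -260.95779217  200.88520371] n 1
-10.2, -11.4, 0.0, 0.000, 0.000, 0.000, 0,
-> [ 503.3165274  -273.24737977  210.00509828] n 1
-9.1, -12.3, 0.0, 0.000, 0.000, 0.000, 0,
-> [ 502.79202896 -286.30625068  217.98262133] n 1
-8.0, -13.1, 0.0, 0.000, 0.000, 0.000, 0,
-> [ 502.24087848 -300.02869943  224.75319854] n 1
-
[... 357 characters left out ...]
82523486] n 1
-1.5, -15.2, 0.1, 0.000, 0.000, 0.000, 0,
-> [ 499.24698144 -374.57022762  238.94817687] n 1
-0.1, -15.3, 0.1, 0.000, 0.000, 0.000, 0,
-> [ 498.63455623 -389.81828416  237.69446663] n 1
1.3, -15.3, 0.1, 0.000, 0.000, 0.000, 0,
-> [ 498.02913178 -404.89203685  235.07425235] n 1
2.6, -15.1, 0.1, 0.000, 0.000, 0.000, 0,
-> [ 497.43560872 -419.66947071  231.10874342] n 1
4.0, -14.8, 0.1, 0.000, 0.000, 0.000, 0,
-> [ 496.85879135 -434.03096929  225.83003881] n 1
5.3, -14.4, 0.1, 0.000, 0.000, 0.000, 0,
-> [ 496.30334874 -447.86028295  219.28086717] n 1
6.5, -13.8, 0.0, 0.000, 0.000, 0.000, 0,
-> [ 495.77377693 -461.04546985  211.51424098] n 1
7.8, -13.2, 0.0, 0.000, 0.000, 0.000, 0,
```

Emit:
jog_arm(
  deltas=[4, 0, 0, 0, 0, 0, 0, 3, -1, 1, 0, -0.007, 0.007, 0, 1, 0, 1, 0, -0.002, 0, 0, 1, 0, 0, 0, -0.002, 0, 0, 1, 0, 0, 0, 0, 0, 0],
)

```text
t: 4.12
eef_pos: [506.1, -206.9, 289.2]
tcp_rot: [0.214, 1.551, 0.171]
ft_force: [-6.2, -1.5, 16.0]
opening: 0.096
```

```bash
python3 arc.py
```

```text
t 4.12 grasp [ 509.4 -206.3  118.2] x [ 0.019  0.003 -1.   ] jaw 87.5 F [-6.2 -1.5 16. ] M [-0.21  0.96 -0.01] open 0.096 j [-0.51  0.53  1.87  0.02  0.73 -2.05]
```

Emit:
jog_arm(
  deltas=[-13, -7, 0, 0, 0.01, 0, 0, -13.5, -7, 0, 0, 0.005, 0, 0, -13, -8.5, 0, 0, 0.003, 0, 0, -12, -9.5, 0, 0, 0, 0, 0, -11, -10.5, 0, 0, 0, 0, 0],
)

```text
t: 4.75
eef_pos: [506.1, -247.4, 353.3]
tcp_rot: [0.963, 1.558, 0.918]
ft_force: [1.5, 3.5, -0.5]
opening: 0.101
```

```bash
python3 arc.py
python3 - <<'E'
from arc import *
p,R,s=pose(); g=p+171*R.as_matrix()[:,0]
c=np.array([505.5,-206.8])+160*Y
v=g[:2]-c; a=np.arctan2(g[2]-62,-(v@Y)); print('r',np.hypot(v@Y,g[2]-62),'phi',a-np.arctan2(58,160))
E
```

```text
t 4.75 grasp [ 507.4 -245.6  182.3] x [ 0.008  0.01  -1.   ] jaw 87.4 F [ 1.5  3.5 -0.5] M [ 0.96 -0.35 -0.06] open 0.101 j [-0.57  0.46  1.77  0.02  0.91 -2.11]
r 170.83743041926726 phi 0.4333830287676612
```

Emit:
jog_arm(
  deltas=[-10.5, -11, 0, 0, 0.008, -0.01, 0, -9.5, -12, 0, 0, 0, 0, 0, -8.5, -13, 0, 0, 0, 0, 0, -7, -13.5, 0, 0, 0, 0, 0, -6, -14, 0, 0, 0, 0, 0, -4.5, -14.5, 0, 0, 0, 0, 0, -3.5, -15, 0, 0, 0, 0, 0],
)

```text
t: 5.62
eef_pos: [502.2, -344.5, 405.1]
tcp_rot: [1.074, 1.566, 1.029]
ft_force: [4.9, 1.3, -6.4]
opening: 0.096
```

```bash
cat >> arc.py <<'E'
    p,R,s=pose(); g=p+171*R.as_matrix()[:,0]
    c=np.array([505.5,-206.8])+160*Y
    v=g[:2]-c; a=np.arctan2(g[2]-62,-(v@Y)); print('r',np.hypot(v@Y,g[2]-62),'phi',a-np.arctan2(58,160))
E
python3 arc.py
```

```text
t 5.62 grasp [ 502.6 -343.8  234.1] x [ 0.002  0.004 -1.   ] jaw 87.4 F [ 4.9  1.3 -6.4] M [ 0.37 -0.74 -0.05] open 0.096 j [-0.71  0.47  1.6   0.01  1.08 -2.24]
r 173.656538937396 phi 1.090435909931947
```

Emit:
jog_arm(
  deltas=[-0.5, -15, 0, 0, 0, 0, 0, -0.5, -15, 0, 0, 0, 0, 0, 1, -15, 0, 0, 0, 0, 0, 2.5, -15, 0, 0, 0, 0, 0, 4, -14.5, 0, 0, 0, 0, 0, 5, -14, 0, 0, 0, 0, 0],
)

```text
t: 6.38
eef_pos: [497.8, -439.7, 391.9]
tcp_rot: [1.154, 1.566, 1.108]
ft_force: [3.9, 2.9, -5.1]
opening: 0.098
```

```bash
python3 arc.py
```

```text
t 6.38 grasp [ 498.2 -438.9  220.9] x [ 0.002  0.004 -1.   ] jaw 87.4 F [ 3.9  2.9 -5.1] M [ 0.84 -0.66 -0.02] open 0.098 j [-0.82  0.56  1.47  0.    1.11 -2.35]
r 174.59159709485905 phi 1.6496784702399059
```

Emit:
jog_arm(
  deltas=[8, -13.5, 0, 0, 0, 0, 0, 9, -12.5, 0, 0, 0, 0, 0, 1, 0, 0, 0, 0, 0, 0],
)

```text
t: 6.75
eef_pos: [496.5, -467.4, 373.1]
tcp_rot: [1.386, 1.563, 1.34]
ft_force: [-1.4, 12.5, 13.6]
opening: 0.097
```

```bash
python3 arc.py
```

```text
t 6.75 grasp [ 496.8 -466.1  202.1] x [ 0.002  0.008 -1.   ] jaw 87.4 F [-1.4 12.5 13.6] M [1.97 0.18 0.02] open 0.097 j [-0.85  0.6   1.44  0.01  1.1  -2.38]
r 171.8224297571306 phi 1.8400110560725622
```

Emit:
jog_arm(
  deltas=[0, 0, 0, 0, 0, 0, 0.22, 0, -1, 0, 0, 0, 0, 0.22, 0, 0, 0, 0, 0, -0.005, 0.22, -20, 0, 0, 0, 0, 0, 0.22, -40, 0, 0, 0, 0, 0, 0.22],
)

```text
t: 7.38
eef_pos: [496.0, -470.1, 429.5]
tcp_rot: [2.238, 1.563, 2.192]
ft_force: [-0.3, -0.5, 0.3]
opening: 0.218
```

Run:
```python
from h import *
st(); snap('top','t2.png');snap('scene','s2.png')
```

```text
t 7.38 grasp [ 495.2 -469.1  258.5] x [-0.004  0.006 -1.   ] jaw 87.4 F [-0.3 -0.5  0.3] M [ 0.08  0.   -0.07] open 0.218 j [-0.86  0.56  1.37  0.    1.22 -2.38]
```

View pics/t2.png

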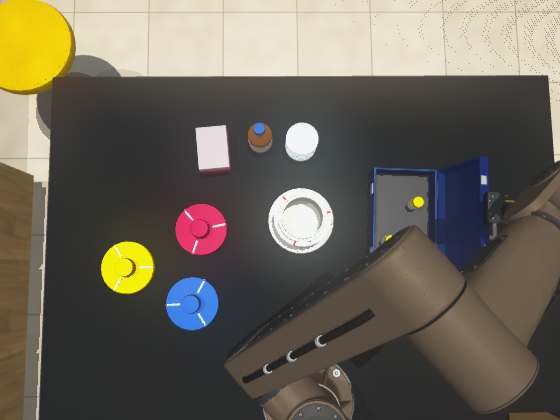

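View pics/s2.png

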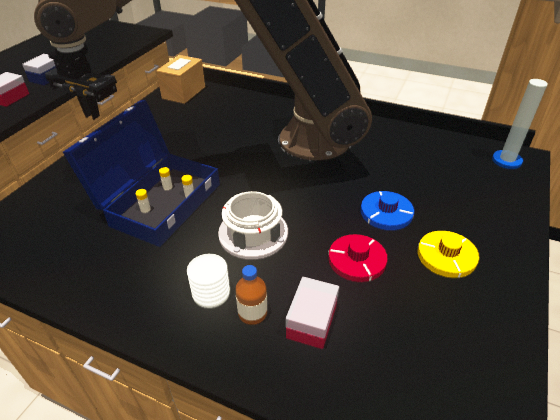

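Run:
```python
from h import *
d=load('s2.png');im=d['image'][:,:,::-1]
cv2.imwrite('pics/c4.png',cv2.resize(im[95:245,60:230],None,fx=4,fy=4,interpolation=cv2.INTER_CUBIC))
plan([((495,-440,310),87.4,0.6),((480,-130,310),87.4,.6)])
```

```text
-> (495, -440, 310) n 1
-46.5, 30.0, -2.4, -0.001, 0.002, 0.001, 0.6,
-> (480, -130, 310) n 6
-0.0, 51.5, -4.8, 0.000, 0.000, 0.000, 0.6,
-0.0, 51.5, -4.8, 0.000, 0.000, 0.000, 0.6,
-0.0, 51.5, -4.8, 0.000, 0.000, 0.000, 0.6,
0.0, 51.5, -4.8, 0.000, 0.000, 0.000, 0.6,
0.0, 51.5, -4.8, 0.000, 0.000, 0.000, 0.6,
0.0, 51.5, -4.8, 0.000, 0.000, 0.000, 0.6,
```

View pics/c4.png

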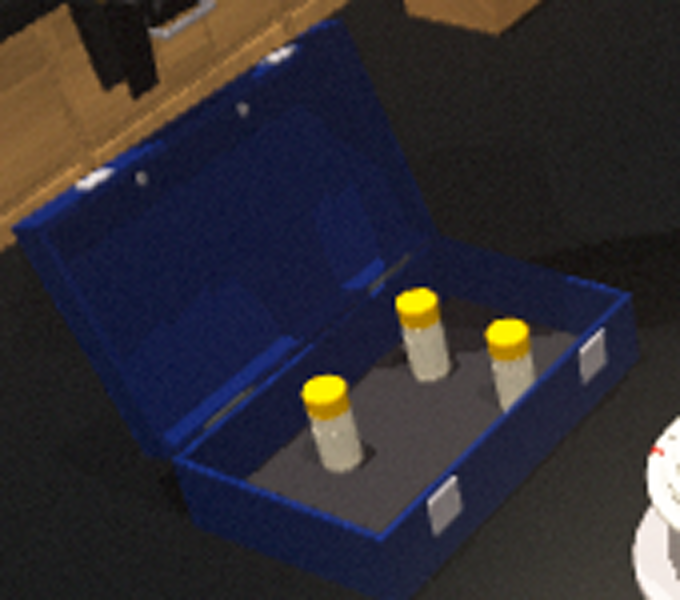

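Run:
```python
from h import *
d=load('s2.png')
for p in [(325,386),(416,299),(508,331)]: print(np.round(atz(d,60+p[0]/4,95+p[1]/4,74),1))
d=load('t2.png'); print(atz(d,418.5,202,74))
```

```text
[ 551.4 -309.9   74. ]
[ 440.7 -310.5   74. ]
[ 446.5 -226.7   74. ]
[ 552.34948123 -311.67143296   74.        ]
```

Emit:
jog_arm(
  deltas=[-46, 30, -2.5, 0, 0, 0, 0.6, 0, 51, -5, 0, 0, 0, 0.6, 0, 51, -5, 0, 0, 0, 0.6, 0, 51, -5, 0, 0, 0, 0.6, 0, 51, -5, 0, 0, 0, 0.6, 0, 51, -5, 0, 0, 0, 0.6, 0, 45, -5, 0, 0, 0, 0.6, 0, 0, 0, 0, 0, 0, 0.6],
)

```text
t: 8.48
eef_pos: [476.9, -130.6, 477.5]
tcp_rot: [-1.045, 1.568, -1.093]
ft_force: [-0.1, -0.5, 0.6]
opening: 0.6
```

Run:
```python
from h import *
st(); snap('top','t3.png');d=snap('wrist','w3.png')
im=load('t3.png')['image'][:,:,::-1]
cv2.imwrite('pics/c5.png',cv2.resize(im[150:290,360:500],None,fx=4,fy=4,interpolation=cv2.INTER_CUBIC))
```

```text
t 8.47 grasp [ 477.2 -131.1  306.5] x [ 0.002 -0.003 -1.   ] jaw 87.2 F [-0.1 -0.5  0.6] M [-0.04  0.02 -0.03] open 0.600 j [-0.4   0.23  1.77 -0.    1.14 -1.92]
```

View pics/c5.png

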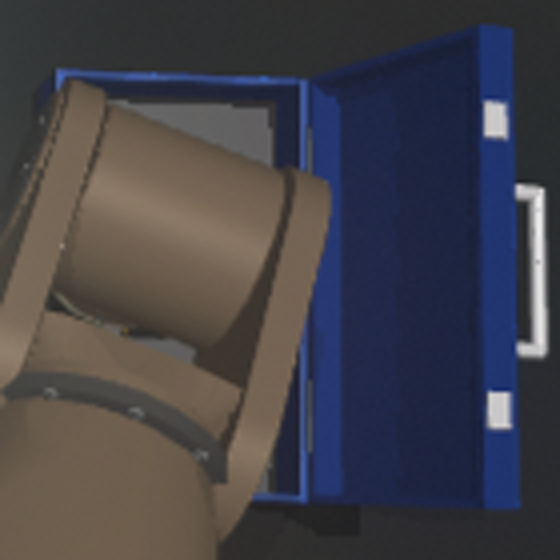

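View pics/w3.png

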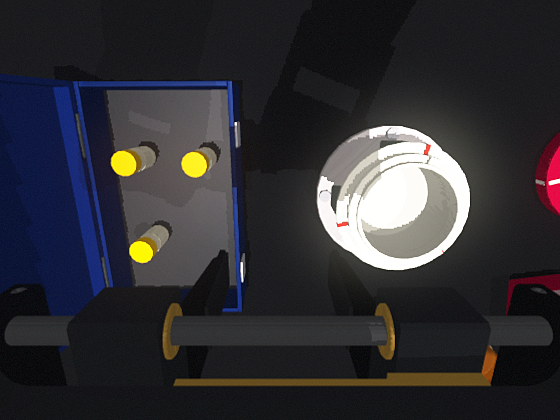

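Run:
```python
from h import *
d=load('w3.png');im=d['image'][:,:,::-1]
for p in [(126,163),(194.5,163),(142,252)]: print(np.round(atz(d,*p,74),1))
cv2.imwrite('pics/c6.png',cv2.resize(im[110:290,300:490],None,fx=4,fy=3.3,interpolation=cv2.INTER_CUBIC))
cv2.imwrite('pics/c7.png',cv2.resize(im[120:290,80:260],None,fx=4,fy=3.5,interpolation=cv2.INTER_CUBIC))
```

```text
[ 439.4 -310.    74. ]
[ 443.3 -229.9   74. ]
[ 552.6 -310.9   74. ]
```

View pics/c6.png

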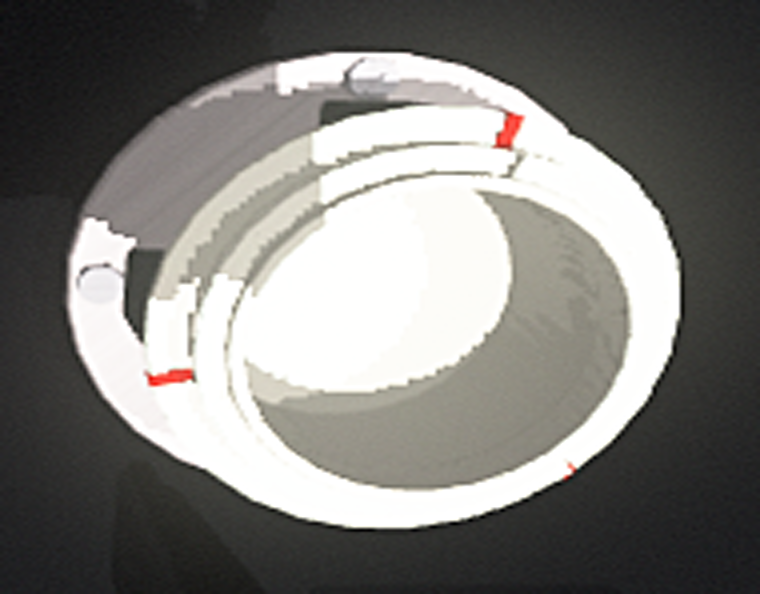

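View pics/c7.png

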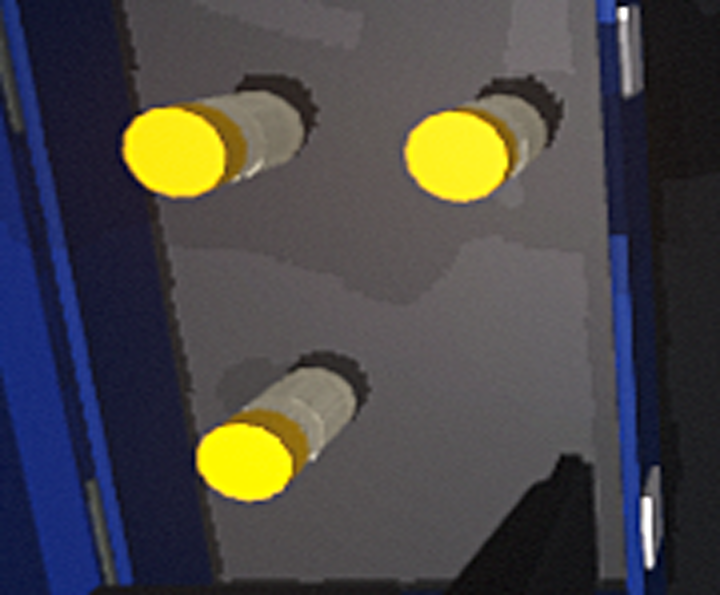

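Run:
```python
from h import *
d=load('w3.png')
for p in [(123.5,163.4),(194.5,164.3),(141,251.7)]: print(np.round(atz(d,*p,74),1))
print('rim',atz(d,407.5,210.6,103))
t=[atz(d,300+x/4,110+y/3.3,80) for x,y in [(172,378),(511,128),(570,470)]]
for q in t: v=q[:2]-[508,14]; print(np.round(q,1),np.linalg.norm(v),np.degrees(np.arctan2(v[1],v[0])))
o=[atz(d,300+x/4,110+y/3.3,103) for x,y in [(228,345),(632,320),(415,173),(425,490)]];print(np.round(o,1),np.mean(o,0))
# scene rim
d=load('s1.png')
o=[atz(d,100+x/4,140+y/4,103) for x,y in [(527,270),(688,270),(608,214),(606,326)]];print(np.round(o,1),np.mean(o,0))
```

```text
[ 439.7 -313.    74. ]
[ 444.8 -230.    74. ]
[ 552.1 -312.1   74. ]
rim [504.23428103  11.23083754 103.        ]
[525.5 -56.8  80. ] 72.9556380770594 -76.10488717351008
[439.2  38.1  80. ] 72.92023144333332 160.69443973154478
[568.3  67.7  80. ] 80.68054196541318 41.68635983768492
[[506.2 -45.5 103. ]
 [502.7  67.5 103. ]
 [449.7   3.5 103. ]
 [563.4  13.8 103. ]] [505.4759453    9.82543762 103.        ]
[[538.1 -27.4 103. ]
 [496.6  67.5 103. ]
 [466.5  -5.  103. ]
 [565.   42.9 103. ]] [516.56019152  19.51577952 103.        ]
```

Run:
```python
from h import *
plan([((445,-229,180),0,0.6)])
```

```text
-> (445, -229, 180) n 9
14.1, -10.8, -3.1, 0.169, 0.000, 0.000, 0.6,
14.1, -11.2, -1.2, 0.169, 0.000, 0.000, 0.6,
14.1, -11.2, 0.7, 0.169, 0.000, 0.000, 0.6,
14.1, -11.0, 2.6, 0.169, 0.000, 0.000, 0.6,
14.1, -10.4, 4.4, 0.169, 0.000, 0.000, 0.6,
14.1, -9.5, 6.1, 0.169, 0.000, 0.000, 0.6,
14.1, -8.3, 7.6, 0.169, 0.000, 0.000, 0.6,
14.1, -6.9, 8.9, 0.169, 0.000, 0.000, 0.6,
14.1, -5.3, 9.9, 0.169, 0.000, 0.000, 0.6,
```

Emit:
jog_arm(
  deltas=[12, -11, -3, 0.165, 0, 0, 0.6, 14, -11, -1, 0.165, 0, 0, 0.6, 14, -11, 0.5, 0.165, 0, 0, 0.6, 14, -11, 2.5, 0.165, 0, 0, 0.6, 14, -10.5, 4.5, 0.165, 0, 0, 0.6, 14, -9.5, 6, 0.165, 0, 0, 0.6, 14, -8, 7.5, 0.165, 0, 0, 0.6, 13, -7, 9, 0.165, 0, 0, 0.6, 10, -5, 9, 0.165, 0, 0, 0.6, 0, 0, 0, 0, 0, 0, 0.6],
)

```text
t: 9.82
eef_pos: [443.6, -244.1, 351.6]
tcp_rot: [0.066, 1.566, -1.53]
ft_force: [0.9, 0.5, 0.7]
opening: 0.6
```

Run:
```python
from h import *
st(); snap('wrist','w4.png')
plan([((445,-229,58),0,0.6)])
```

```text
t 9.82 grasp [ 443.6 -245.   180.6] x [ 0.    -0.005 -1.   ] jaw -1.4 F [0.9 0.5 0.7] M [-0.09  0.04  0.02] open 0.600 j [-0.63  0.39  1.91 -0.01  0.84 -0.6 ]
-> (445, -229, 58) n 3
41.0, 0.3, -5.2, -0.007, 0.002, -0.000, 0.6,
41.0, 0.3, -5.1, -0.007, 0.002, -0.000, 0.6,
41.0, 0.4, -5.0, -0.007, 0.002, -0.000, 0.6,
```

View pics/w4.png

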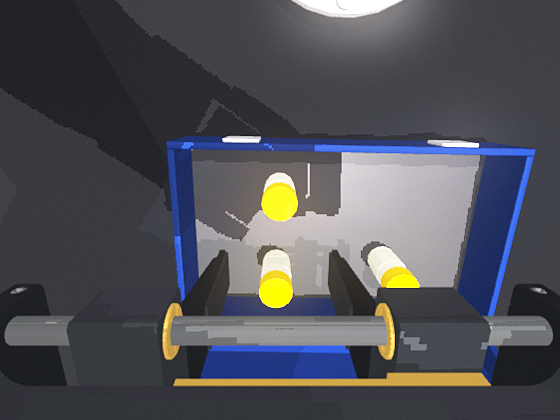

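Run:
```python
from h import *
d=load('w4.png')
for p in [(280,203),(276,292)]: print(np.round(atz(d,*p,74),1))
```

```text
[ 445.6 -230.5   74. ]
[ 440.2 -312.5   74. ]
```

Emit:
jog_arm(
  deltas=[10, 0.5, -13, -0.02, 0, 0, 0.6, 40, 0.5, -2, 0, 0, 0, 0.6, 40, 0.5, 0, 0, 0, 0, 0.6, 26, 0, 0, 0, 0, 0, 0.6, 2, 0, 0, 0, 0, 0, 0.6],
)

```text
t: 10.5
eef_pos: [446.4, -225.6, 231.2]
tcp_rot: [0.467, 1.563, -1.087]
ft_force: [0.4, 0.2, 0.6]
opening: 0.603
```

Run:
```python
from h import *
st(); snap('wrist','w5.png');snap('scene','s5.png')
```

```text
t 10.50 grasp [ 447.1 -226.9   60.2] x [ 0.004 -0.007 -1.   ] jaw 0.9 F [0.4 0.2 0.6] M [-0.05  0.03  0.01] open 0.603 j [-0.6   0.58  2.02 -0.01  0.53 -0.61]
```

View pics/w5.png

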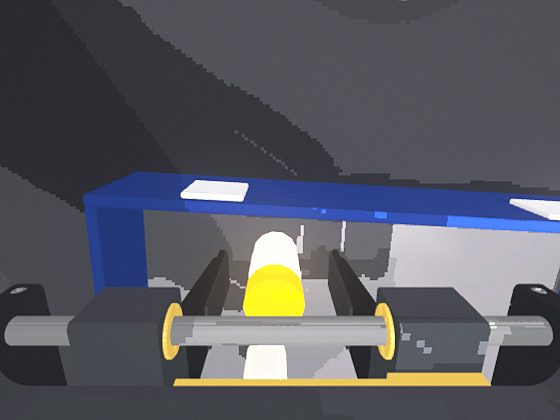

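Emit:
jog_arm(
  deltas=[2, -1, 3, 0, 0.007, 0, 0.6, 1, 0, 0, 0, 0, 0, 0, 0.5, 0, 0, 0, 0, 0, 0, 0.5, 0, 0, 0, 0, 0, 0, 0.5, 0, 0, 0, 0, 0, 0, 0.5, 0, 0, 0, 0, 0, 0],
)

```text
t: 11.35
eef_pos: [445.8, -229.2, 231.3]
tcp_rot: [1.138, 1.56, -0.416]
ft_force: [-1.3, 1.2, 8.2]
opening: 0.31
```

Run:
```python
from h import *
st()
```

```text
t 11.35 grasp [ 447.6 -230.    60.4] x [ 0.01  -0.004 -1.   ] jaw 1.0 F [-1.3  1.2  8.2] M [ 0.12  0.49 -0.07] open 0.310 j [-0.61  0.58  2.02  0.    0.53 -0.63]
```

Run:
```python
from h import *
plan([((447.6,-230,175),0,0),((507,-13,175),0,0)])
```

```text
-> (447.6, -230, 175) n 2
-57.3, 1.4, 0.7, 0.008, 0.002, -0.005, 0,
-57.3, 1.2, 0.5, 0.008, 0.002, -0.005, 0,
-> (507, -13, 175) n 4
0.0, 14.9, -54.3, 0.000, 0.000, 0.000, 0,
0.0, 14.8, -54.3, 0.000, 0.000, 0.000, 0,
0.0, 14.8, -54.3, -0.000, -0.000, 0.000, 0,
0.0, 14.9, -54.2, 0.000, 0.000, 0.000, 0,
```

Emit:
jog_arm(
  deltas=[-30, 0, 0, 0.008, 0, -0.008, 0, -45, 0, 0, 0, 0, 0, 0, -40, 0, 0, 0, 0, 0, 0, 0, 10, -40, 0, 0, 0, 0, 0, 12, -43, 0, 0, 0, 0, 0, 12, -43, 0, 0, 0, 0, 0, 12, -43, 0, 0, 0, 0, 0, 10, -35, 0, 0, 0, 0, 0, 0, 0, 0, 0, 0, 0],
)

```text
t: 12.48
eef_pos: [500.9, -18.7, 349.9]
tcp_rot: [0.632, 1.565, -0.932]
ft_force: [0.1, -0.6, -1.3]
opening: 0.313
```

Run:
```python
from h import *
st();snap('wrist','w6.png');d=snap('scene','s6.png');snap('top','t6.png')
```

```text
t 12.47 grasp [501.5 -19.5 178.9] x [ 0.003 -0.005 -1.   ] jaw 0.4 F [ 0.1 -0.6 -1.3] M [-0.06  0.01 -0.  ] open 0.313 j [-0.17  0.39  1.92 -0.01  0.83 -0.17]
```

View pics/w6.png

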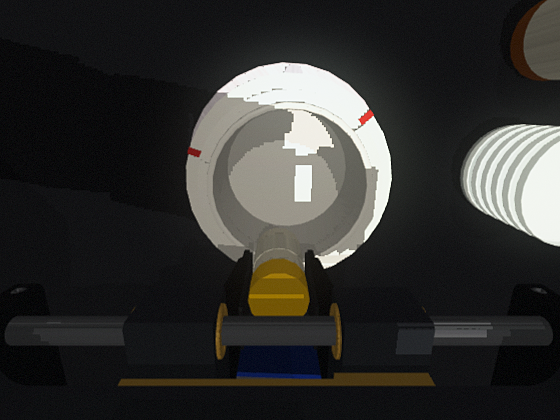

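View pics/s6.png

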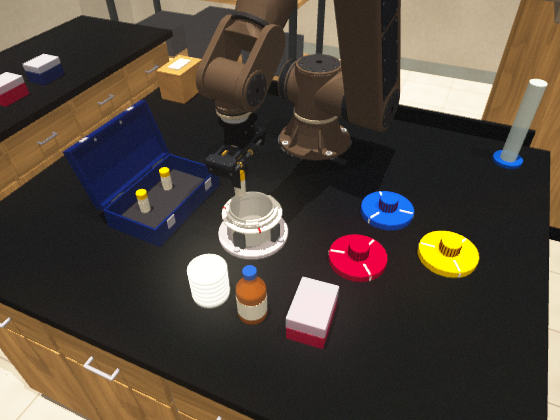

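Run:
```python
from h import *
d=load('w6.png');im=d['image'][:,:,::-1]
cv2.imwrite('pics/c8.png',cv2.resize(im[50:285,175:405],None,fx=3,fy=2.5,interpolation=cv2.INTER_CUBIC))
a=np.linspace(0,2*np.pi,9)[:-1]
for c in [(507,13)]:
  for r,z in [(53.5,103),(59,103),(75,84)]:
    print(r,[tuple(np.round(((q:=proj(d,(c[0]+r*np.cos(t),c[1]+r*np.sin(t),z)))[0]-175)*3).astype(int)*0+np.round([(q[0]-175)*3,(q[1]-50)*2.5]).astype(int)) for t in a])
```

```text
53.5 [(np.int64(559), np.int64(351)), (np.int64(503), np.int64(214)), (np.int64(336), np.int64(152)), (np.int64(166), np.int64(212)), (np.int64(106), np.int64(349)), (np.int64(178), np.int64(474)), (np.int64(330), np.int64(523)), (np.int64(483), np.int64(475))]
59 [(np.int64(582), np.int64(351)), (np.int64(522), np.int64(199)), (np.int64(336), np.int64(130)), (np.int64(148), np.int64(197)), (np.int64(82), np.int64(349)), (np.int64(162), np.int64(486)), (np.int64(329), np.int64(539)), (np.int64(498), np.int64(487))]
75 [(np.int64(625), np.int64(338)), (np.int64(556), np.int64(155)), (np.int64(335), np.int64(71)), (np.int64(110), np.int64(153)), (np.int64(35), np.int64(335)), (np.int64(132), np.int64(496)), (np.int64(327), np.int64(557)), (np.int64(524), np.int64(497))]
```

View pics/c8.png

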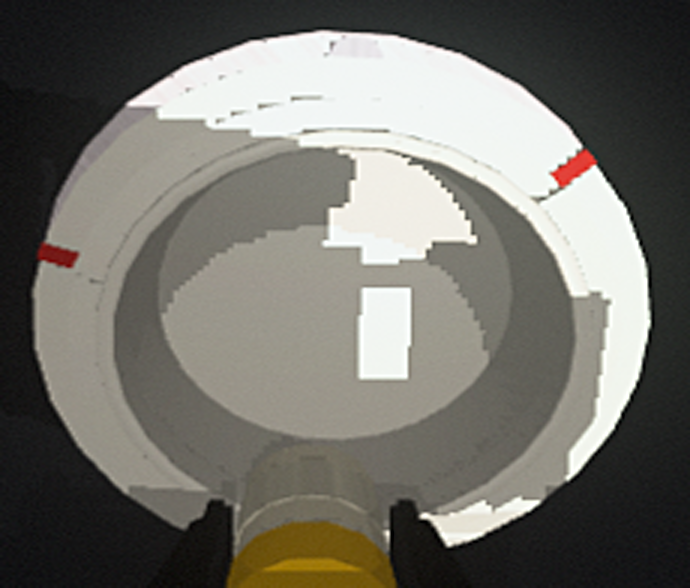

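Run:
```python
from h import *
plan([((509,-12,150),0,0),((509,-12,73),0,0,30)])
d=load('w6.png')
for x,y in [(57,256),(574,168)]:
  q=atz(d,175+x/3,50+y/2.5,84)[:2]; v=q-[509,14]; print(q,np.linalg.norm(v),np.degrees(np.arctan2(v[1],v[0])))
```

```text
-> (509, -12, 150) n 1
28.9, 8.4, -9.0, 0.003, 0.005, -0.003, 0,
-> (509, -12, 73) n 3
25.7, -0.0, 0.0, 0.000, 0.000, 0.000, 0,
25.7, -0.0, 0.0, 0.000, 0.000, 0.000, 0,
25.7, -0.0, 0.0, -0.000, -0.000, -0.000, 0,
[439.16742068  36.76799676] 73.45046501171565 161.94212116090011
[564.68433521  62.5331457 ] 73.86617236337958 41.074634317329
```

Emit:
jog_arm(
  deltas=[8, 7.5, -8, 0.003, 0.005, -0.003, 0, 10, 0, 0, 0, 0, 0, 0, 2, 0, 0, 0, 0, 0, 0],
)

```text
t: 13.0
eef_pos: [508.4, -14.3, 328.3]
tcp_rot: [-2.458, 1.57, 2.252]
ft_force: [-0.5, 0.2, -0.6]
opening: 0.311
```

Run:
```python
from h import *
st()
plan([((509,-12,73),0,0,30)])
```

```text
t 13.00 grasp [508.3 -14.3 157.3] x [-0.  0. -1.] jaw -0.2 F [-0.5  0.2 -0.6] M [-0.12  0.05  0.03] open 0.311 j [-0.16  0.43  1.93  0.    0.79 -0.16]
-> (509, -12, 73) n 3
28.1, 0.2, -0.8, -0.001, -0.000, 0.000, 0,
28.1, 0.2, -0.8, -0.001, -0.000, 0.000, 0,
28.1, 0.2, -0.8, -0.001, -0.000, 0.000, 0,
```

Emit:
jog_arm(
  deltas=[20, 0, -1, 0, 0, 0, 0, 22, 0, -1, 0, 0, 0, 0, 20, 0, 0, 0, 0, 0, 0, 14, 0, 0, 0, 0, 0, 0, 4, 0, 0, 0, 0, 0, 0],
)

```text
t: 13.62
eef_pos: [508.4, -13.5, 245.4]
tcp_rot: [-2.574, 1.57, 2.134]
ft_force: [-0.0, 0.5, 0.6]
opening: 0.31
```

Run:
```python
from h import *
st()
```

```text
t 13.62 grasp [508.4 -13.4  74.4] x [-0.  0. -1.] jaw -0.3 F [-0.   0.5  0.6] M [-0.09  0.1  -0.02] open 0.310 j [-0.16  0.56  1.99  0.    0.59 -0.15]
```

Emit:
jog_arm(
  deltas=[2.5, 0, 0, 0, 0, 0, 0, 0.5, 0, 0, 0, 0, 0, 0, 0.5, 0, 0, 0, 0, 0, 0.42, 0, 0, 0, 0, 0, 0, 0.42, 0, 0, 0, 0, 0, 0, 0.42, -20, 0, 0, 0, 0, 0, 0.42, -40, 0, 0, 0, 0, 0, 0.42, -40, 0, 0, 0, 0, 0, 0.42],
)

```text
t: 14.62
eef_pos: [508.4, -13.6, 343.5]
tcp_rot: [-1.792, 1.568, 2.916]
ft_force: [-0.4, 0.3, -0.4]
opening: 0.42
```

Run:
```python
from h import *
st();snap('wrist','w7.png')
plan([((490,-200,180),0,0.6),((440,-312,180),0,0.6)])
```

```text
t 14.62 grasp [507.8 -13.5 172.5] x [-0.003  0.001 -1.   ] jaw -0.3 F [-0.4  0.3 -0.4] M [-0.1   0.03 -0.01] open 0.420 j [-0.16  0.41  1.91  0.    0.83 -0.15]
-> (490, -200, 180) n 4
-0.7, -4.5, 46.6, -0.001, 0.000, -0.001, 0.6,
-0.7, -4.6, 46.6, -0.001, 0.000, -0.001, 0.6,
-0.7, -4.6, 46.6, -0.001, 0.000, -0.001, 0.6,
-0.7, -4.7, 46.6, -0.001, 0.000, -0.001, 0.6,
-> (440, -312, 180) n 3
-0.0, -16.7, 37.3, 0.000, 0.000, 0.000, 0.6,
-0.0, -16.7, 37.3, 0.000, 0.000, 0.000, 0.6,
-0.0, -16.7, 37.3, 0.000, -0.000, 0.000, 0.6,
```

View pics/w7.png

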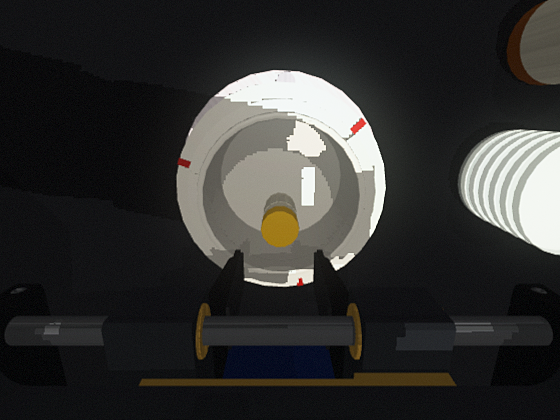

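Pot 1 is standing in the canister at (280,225). Next is pot B.

Emit:
jog_arm(
  deltas=[-2, -4, 40, 0, 0, 0, 0.6, -1, -4.5, 46, 0, 0, 0, 0.6, 0, -4.5, 46, 0, 0, 0, 0.6, 0, -10, 46, 0, 0, 0, 0.6, 0, -16, 40, 0, 0, 0, 0.6, 0, -16, 36, 0, 0, 0, 0.6, 0, -12, 30, 0, 0, 0, 0.6, 0, 0, 0, 0, 0, 0, 0.6],
)

```text
t: 15.68
eef_pos: [438.5, -305.7, 353.0]
tcp_rot: [1.307, 1.561, -0.266]
ft_force: [-0.0, 0.9, 0.8]
opening: 0.599
```

Run:
```python
from h import *
st()
plan([((440,-312,58),0,0.6)])
```

```text
t 15.68 grasp [ 440.1 -306.2  182. ] x [ 0.01  -0.003 -1.   ] jaw -0.1 F [-0.   0.9  0.8] M [ 0.    0.01 -0.01] open 0.599 j [-0.73  0.42  1.84  0.01  0.87 -0.73]
-> (440, -312, 58) n 3
41.3, 0.1, 2.0, -0.001, 0.001, -0.003, 0.6,
41.3, 0.3, 2.0, -0.001, 0.001, -0.003, 0.6,
41.3, 0.4, 2.1, -0.001, 0.001, -0.003, 0.6,
```

Emit:
jog_arm(
  deltas=[30, 1, 5, 0, 0.003, -0.01, 0.6, 40, 0.5, 0.5, 0, 0, 0, 0.6, 34, 0, 0, 0, 0, 0, 0.6, 15, 0, 0, 0, 0, 0, 0.6, 3, 0, 0, 0, 0, 0, 0.6],
)

```text
t: 16.3
eef_pos: [441.8, -308.6, 229.0]
tcp_rot: [1.014, 1.569, -0.558]
ft_force: [0.6, 0.2, 0.1]
opening: 0.599
```

Run:
```python
from h import *
st();snap('wrist','w8.png')
```

```text
t 16.30 grasp [ 442.1 -308.8   58. ] x [ 0.002 -0.001 -1.   ] jaw -0.1 F [0.6 0.2 0.1] M [-0.11  0.03 -0.04] open 0.599 j [-0.73  0.62  1.93  0.    0.59 -0.73]
```

View pics/w8.png

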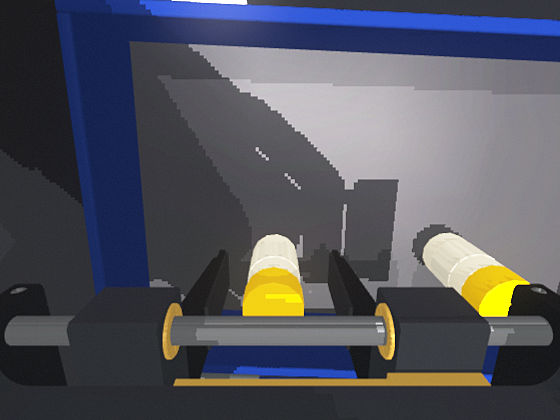

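Emit:
jog_arm(
  deltas=[1, -1, 3, 0, 0, 0, 0.5, 1, 0, 0, 0, 0, 0, 0, 0.5, 0, 0, 0, 0, 0, 0, 0.5, 0, 0, 0, 0, 0, 0, 0.5, 0, 0, 0, 0, 0, 0],
)

```text
t: 16.98
eef_pos: [441.0, -312.0, 229.0]
tcp_rot: [0.879, 1.564, -0.693]
ft_force: [-1.7, 1.4, 5.6]
opening: 0.315
```

Run:
```python
from h import *
st()
plan([((442,-312,180),0,0),((509+22.5,27,180),120-180,0)])
```

```text
t 16.98 grasp [ 442.  -312.8   58. ] x [ 0.006 -0.005 -1.   ] jaw -0.1 F [-1.7  1.4  5.6] M [ 0.23  0.39 -0.04] open 0.315 j [-0.74  0.62  1.93  0.    0.59 -0.74]
-> (442, -312, 180) n 3
-40.7, 0.6, 0.2, -0.000, 0.002, -0.002, 0,
-40.7, 0.5, 0.1, -0.000, 0.002, -0.002, 0,
-40.7, 0.4, 0.1, -0.000, 0.002, -0.002, 0,
-> (531.5, 27, 180) n 6
-0.0, 14.9, -56.5, 0.175, 0.000, 0.000, 0,
-0.0, 4.9, -58.2, 0.175, 0.000, 0.000, 0,
-0.0, -5.3, -58.2, 0.175, 0.000, 0.000, 0,
-0.0, -15.3, -56.4, 0.175, 0.000, 0.000, 0,
-0.0, -24.9, -52.9, 0.175, -0.000, -0.000, 0,
-0.0, -33.7, -47.7, 0.175, 0.000, 0.000, 0,
```

Emit:
jog_arm(
  deltas=[-30, 0, 0, 0, 0.003, -0.005, 0, -45, 0, 0, 0, 0, 0, 0, -40, 0, 0, 0, 0, 0, 0, 0, 15, -54, 0.17, 0, 0, 0, 0, 5, -56, 0.17, 0, 0, 0, 0, -5, -56, 0.17, 0, 0, 0, 0, -15, -55, 0.17, 0, 0, 0, 0, -24, -50, 0.17, 0, 0, 0, 0, -30, -42, 0.17, 0, 0, 0, 0, 0, 0, 0, 0, 0, 0],
)

```text
t: 18.23
eef_pos: [523.6, 9.0, 348.3]
tcp_rot: [2.155, 1.566, -0.442]
ft_force: [-0.2, -0.1, -0.4]
opening: 0.312
```

Run:
```python
from h import *
st()
plan([((531.5,27,150),-60,0)])
```

```text
t 18.23 grasp [524.4   8.7 177.3] x [ 0.004 -0.002 -1.   ] jaw -58.8 F [-0.2 -0.1 -0.4] M [-0.08  0.14  0.03] open 0.312 j [-0.11  0.42  1.87 -0.    0.85  0.92]
-> (531.5, 27, 150) n 1
27.3, -11.4, -16.0, 0.022, -0.003, -0.004, 0,
```

Emit:
jog_arm(
  deltas=[5, -10.5, -15, 0.022, -0.003, -0.004, 0, 10, 0, 0, 0, 0, 0, 0, 2, 0, 0, 0, 0, 0, 0],
)

```text
t: 18.6
eef_pos: [530.7, 24.7, 330.5]
tcp_rot: [0.351, 1.57, -2.263]
ft_force: [1.0, -0.3, -0.7]
opening: 0.313
```

Run:
```python
from h import *
st();snap('wrist','w9.png')
plan([((531.5,27,71),-60,0,25)])
```

```text
t 18.60 grasp [530.6  24.6 159.5] x [-0.    -0.001 -1.   ] jaw -59.7 F [ 1.  -0.3 -0.7] M [-0.1   0.11 -0.02] open 0.313 j [-0.08  0.45  1.87 -0.    0.82  0.97]
-> (531.5, 27, 71) n 4
22.2, -0.4, -0.5, 0.001, 0.000, -0.000, 0,
22.2, -0.4, -0.5, 0.001, 0.000, -0.000, 0,
22.2, -0.4, -0.5, 0.001, 0.000, -0.000, 0,
22.2, -0.4, -0.5, 0.001, 0.000, -0.000, 0,
```

View pics/w9.png

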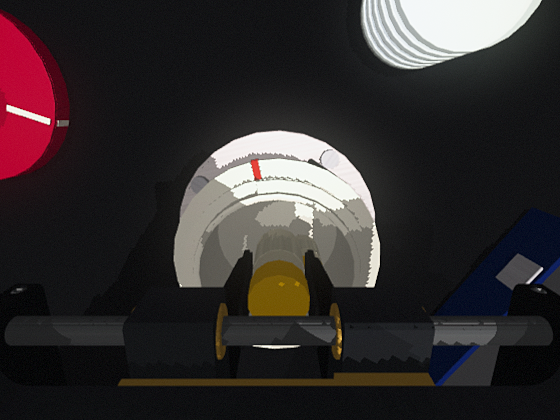

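Emit:
jog_arm(
  deltas=[18, -0.5, -1, 0, 0, 0, 0, 21, -0.5, -1, 0, 0, 0, 0, 21, 0, 0, 0, 0, 0, 0, 18, 0, 0, 0, 0, 0, 0, 7, 0, 0, 0, 0, 0, 0, 1, 0, 0, 0, 0, 0, 0],
)

```text
t: 19.4
eef_pos: [531.8, 21.5, 243.6]
tcp_rot: [2.099, 1.568, -0.517]
ft_force: [0.2, 0.1, 0.5]
opening: 0.313
```

Run:
```python
from h import *
st()
```

```text
t 19.40 grasp [532.1  21.3  72.6] x [ 0.002 -0.001 -1.   ] jaw -59.9 F [0.2 0.1 0.5] M [-0.12  0.14  0.03] open 0.313 j [-0.08  0.59  1.94 -0.    0.62  0.96]
```

Emit:
jog_arm(
  deltas=[2.5, 0, 0, 0, 0, 0, 0, 1.5, 0, 0, 0, 0, 0, 0, 0.5, 0, 0, 0, 0, 0, 0.42, 0, 0, 0, 0, 0, 0, 0.42, 0, 0, 0, 0, 0, 0, 0.42, -20, 0, 0, 0, 0, 0, 0.42, -40, 0, 0, 0, 0, 0, 0.42, -40, 0, 0, 0, 0, 0, 0.42],
)

```text
t: 20.4
eef_pos: [531.4, 21.5, 340.7]
tcp_rot: [0.364, 1.57, -2.251]
ft_force: [-0.2, 0.2, 0.0]
opening: 0.421
```

Run:
```python
from h import *
st();snap('wrist','w10.png')
plan([((552,-312,185),0,0.6)])
```

```text
t 20.40 grasp [531.3  21.3 169.7] x [-0.001 -0.001 -1.   ] jaw -59.8 F [-0.2  0.2  0. ] M [-0.11  0.19 -0.01] open 0.421 j [-0.08  0.44  1.86 -0.    0.84  0.96]
-> (552, -312, 185) n 6
-1.7, 49.7, 25.0, -0.174, -0.000, -0.001, 0.6,
-1.7, 44.7, 33.3, -0.174, -0.000, -0.001, 0.6,
-1.7, 38.2, 40.5, -0.174, -0.000, -0.001, 0.6,
-1.7, 30.6, 46.5, -0.174, -0.000, -0.001, 0.6,
-1.8, 22.1, 51.1, -0.174, -0.000, -0.001, 0.6,
-1.8, 12.9, 54.2, -0.174, -0.000, -0.001, 0.6,
```

View pics/w10.png

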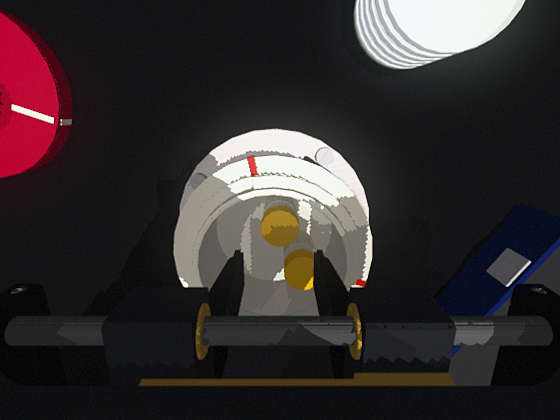

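Two pots are in, at (280,226) and (302,269). Next is the third pot.

Emit:
jog_arm(
  deltas=[-5, 42, 22, -0.17, 0, 0, 0.6, -4, 42, 32, -0.17, 0, 0, 0.6, -3, 37, 39, -0.17, 0, 0, 0.6, 0, 30, 44, -0.17, 0, 0, 0.6, 0, 22, 48, -0.17, 0, 0, 0.6, 0, 12, 50, -0.17, 0, 0, 0.6, 0, 0, 15, 0, 0, 0, 0.6, 0, 0, 0, 0, 0, 0, 0.6],
)

```text
t: 21.45
eef_pos: [552.4, -313.0, 360.1]
tcp_rot: [1.344, 1.56, -0.218]
ft_force: [0.4, -0.2, -0.5]
opening: 0.599
```

Run:
```python
from h import *
st()
plan([((552,-312,58),0,0.6)])
```

```text
t 21.45 grasp [ 554.3 -313.4  189.1] x [ 0.011 -0.002 -1.   ] jaw 0.5 F [ 0.4 -0.2 -0.5] M [-0.01  0.07 -0.  ] open 0.599 j [-0.62  0.55  1.58  0.01  1.   -0.63]
-> (552, -312, 58) n 3
43.7, -0.6, -0.4, 0.003, 0.001, -0.004, 0.6,
43.7, -0.5, -0.4, 0.003, 0.001, -0.004, 0.6,
43.7, -0.3, -0.4, 0.003, 0.001, -0.004, 0.6,
```

Emit:
jog_arm(
  deltas=[33, 0, -0.5, 0.005, 0.002, -0.011, 0.6, 42, -0.5, -0.5, 0, 0, 0, 0.6, 36, -0.5, 0, 0, 0, 0, 0.6, 16, 0, 0, 0, 0, 0, 0.6, 3, 0, 0, 0, 0, 0, 0.6],
)

```text
t: 22.08
eef_pos: [552.9, -305.0, 228.9]
tcp_rot: [0.978, 1.569, -0.592]
ft_force: [0.5, -0.7, -0.2]
opening: 0.601
```

Run:
```python
from h import *
st();snap('wrist','w11.png')
```

```text
t 22.07 grasp [ 553.1 -305.1   57.9] x [ 0.001 -0.001 -1.   ] jaw 0.0 F [ 0.5 -0.7 -0.2] M [-0.09  0.05  0.05] open 0.601 j [-0.61  0.71  1.69  0.    0.74 -0.61]
```

View pics/w11.png

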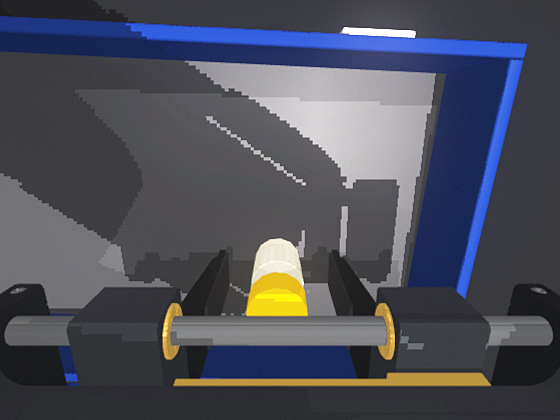

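Emit:
jog_arm(
  deltas=[1, 0, 6.5, 0, 0, 0, 0.6, 1, 0, 0, 0, 0, 0, 0.5, 0.5, 0, 0, 0, 0, 0, 0, 0.5, 0, 0, 0, 0, 0, 0, 0.5, 0, 0, 0, 0, 0, 0, 0.5, 0, 0, 0, 0, 0, 0],
)

```text
t: 22.88
eef_pos: [553.3, -312.3, 229.3]
tcp_rot: [0.948, 1.563, -0.623]
ft_force: [-1.4, 1.9, 6.4]
opening: 0.311
```

Run:
```python
from h import *
st()
plan([((552,-312,182),0,0),((487,26,182),60,0)])
```

```text
t 22.88 grasp [ 554.3 -313.    58.3] x [ 0.006 -0.004 -1.   ] jaw 0.0 F [-1.4  1.9  6.4] M [ 0.18  0.48 -0.03] open 0.311 j [-0.62  0.71  1.68 -0.    0.74 -0.62]
-> (552, -312, 182) n 3
-41.2, -0.2, 0.1, 0.000, 0.001, -0.002, 0,
-41.2, -0.3, 0.0, 0.000, 0.001, -0.002, 0,
-41.2, -0.4, -0.0, 0.000, 0.001, -0.002, 0,
-> (487, 26, 182) n 6
0.0, -10.8, -56.3, -0.175, -0.000, 0.000, 0,
0.0, -0.9, -57.4, -0.175, 0.000, -0.000, 0,
0.0, 9.1, -56.6, -0.175, -0.000, 0.000, 0,
0.0, 18.8, -54.2, -0.175, 0.000, 0.000, 0,
0.0, 27.9, -50.1, -0.175, 0.000, 0.000, 0,
0.0, 36.2, -44.5, -0.175, 0.000, 0.000, 0,
```

Emit:
jog_arm(
  deltas=[-30, 0, 0, 0, 0.002, -0.005, 0, -45, 0, 0, 0, 0, 0, 0, -42, 0, 0, 0, 0, 0, 0, 0, -10, -54, -0.17, 0, 0, 0, 0, -1, -55, -0.17, 0, 0, 0, 0, 9, -55, -0.17, 0, 0, 0, 0, 18, -53, -0.17, 0, 0, 0, 0, 27, -48, -0.17, 0, 0, 0, 0, 32, -40, -0.17, 0, 0, 0, 0, 0, 0, 0, 0, 0, 0],
)

```text
t: 24.12
eef_pos: [488.2, 18.9, 348.9]
tcp_rot: [-0.024, 1.568, -0.544]
ft_force: [-0.6, -0.5, -0.8]
opening: 0.31
```

Run:
```python
from h import *
st()
plan([((487,26,160),60,0)])
```

```text
t 24.12 grasp [488.6  18.6 177.9] x [ 0.003 -0.002 -1.   ] jaw 60.3 F [-0.6 -0.5 -0.8] M [ 0.02  0.   -0.03] open 0.310 j [-0.1   0.37  1.95 -0.    0.81 -1.15]
-> (487, 26, 160) n 1
17.9, 5.6, -4.6, 0.004, 0.003, 0.000, 0,
```

Emit:
jog_arm(
  deltas=[6, 6, -4.5, 0.004, 0.003, 0, 0, 12, 1, -1, 0, 0, 0, 0, 2, 0, 0, 0, 0, 0, 0],
)

```text
t: 24.5
eef_pos: [487.4, 26.7, 327.3]
tcp_rot: [-0.416, 1.57, -0.944]
ft_force: [0.8, -0.1, -0.4]
opening: 0.312
```

Run:
```python
from h import *
st();snap('wrist','w12.png')
plan([((487,26,70),60,0,22)])
```

```text
t 24.50 grasp [487.4  26.7 156.3] x [ 0. -0. -1.] jaw 59.8 F [ 0.8 -0.1 -0.4] M [ 0.01 -0.02 -0.  ] open 0.312 j [-0.08  0.4   1.97 -0.    0.76 -1.12]
-> (487, 26, 70) n 4
21.6, -0.2, -0.0, -0.001, 0.000, 0.000, 0,
21.6, -0.2, -0.0, -0.001, 0.000, 0.000, 0,
21.6, -0.2, -0.0, -0.001, 0.000, 0.000, 0,
21.6, -0.2, -0.0, -0.001, 0.000, 0.000, 0,
```

View pics/w12.png

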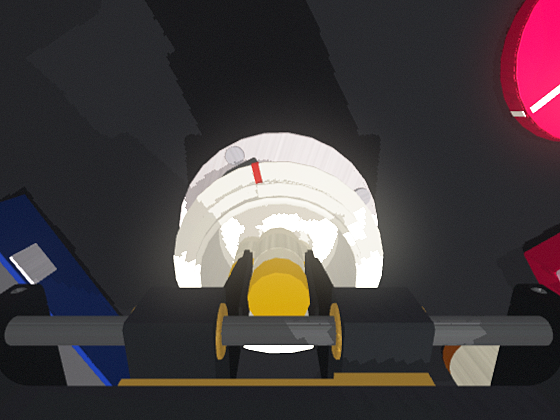

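Emit:
jog_arm(
  deltas=[18, 0, 0, 0, 0, 0, 0, 21, 0.5, 0, 0, 0, 0, 0, 21, 0.5, 0, 0, 0, 0, 0, 16, 0.5, 0, 0, 0, 0, 0, 6, 0, 0, 0, 0, 0, 0, 1, 0, 0, 0, 0, 0, 0],
)

```text
t: 25.3
eef_pos: [489.7, 24.4, 241.9]
tcp_rot: [0.245, 1.569, -0.29]
ft_force: [-0.2, 0.9, -1.1]
opening: 0.31
```

Run:
```python
from h import *
st()
```

```text
t 25.30 grasp [490.   24.4  70.9] x [ 0.002 -0.001 -1.   ] jaw 59.3 F [-0.2  0.9 -1.1] M [ 0.04  0.   -0.03] open 0.310 j [-0.08  0.55  2.04 -0.    0.55 -1.12]
```

Emit:
jog_arm(
  deltas=[1.5, 0, 0, 0, 0, 0, 0, 1, 0, 0, 0, 0, 0, 0, 0.5, 0, 0, 0, 0, 0, 0.4, 0, 0, 0, 0, 0, 0, 0.4, 0, 0, 0, 0, 0, 0, 0.4, -20, 0, 0, 0, 0, 0, 0.4, -40, 0, 0, 0, 0, 0, 0.4, -40, 0, 0, 0, 0, 0, 0.4, -30, 0, 0, 0, 0, 0, 0.6],
)

```text
t: 26.42
eef_pos: [489.4, 24.4, 372.2]
tcp_rot: [-1.606, 1.57, -2.141]
ft_force: [0.8, -0.1, 0.8]
opening: 0.457
```

Run:
```python
from h import *
st();snap('wrist','w13.png');snap('top','t13.png');snap('scene','s13.png')
```

```text
t 26.43 grasp [489.4  24.3 201.2] x [-0. -0. -1.] jaw 59.3 F [ 0.8 -0.1  0.8] M [-0.06  0.02  0.01] open 0.457 j [-0.09  0.34  1.92 -0.    0.88 -1.12]
```

View pics/w13.png

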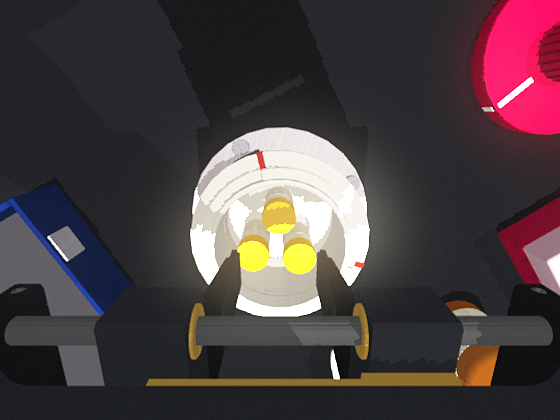

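View pics/t13.png

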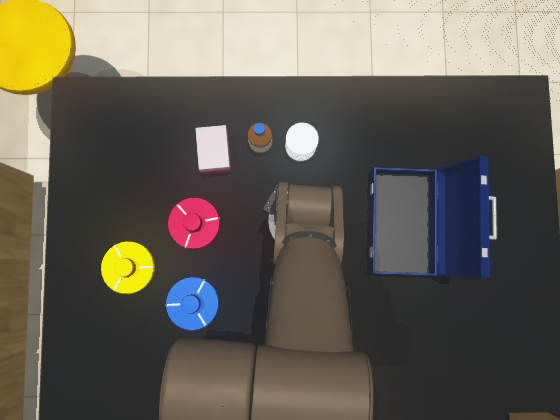

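View pics/s13.png

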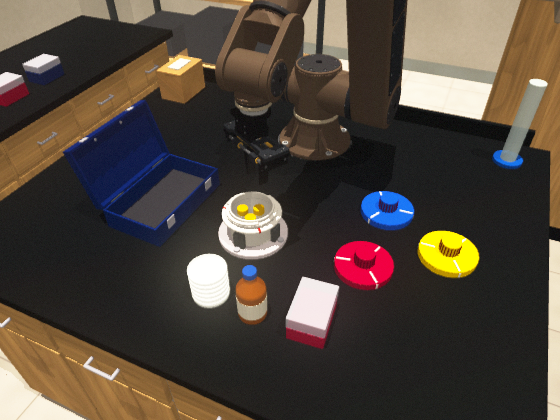

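All three pots stand in the canister and the case is empty. The lid has been knocked, and is now at about (194,223) in the top view, so I measure it again.

Run:
```python
from h import *
im=load('t13.png')['image'][:,:,::-1]
cv2.imwrite('pics/c9.png',cv2.resize(im[190:260,155:235],None,fx=8,fy=8,interpolation=cv2.INTER_CUBIC))
```

```text
(no output)
```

View pics/c9.png

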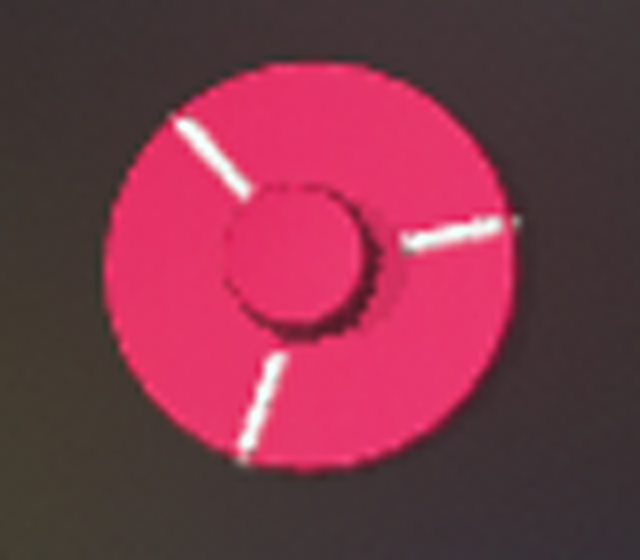

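Run:
```python
from h import *
d=load('t13.png'); B=lambda x,y,z:atz(d,155+x/8-0.0,190+y/8,z)[:2]
l=B(310,265,20);print('lid',l,'grip',B(294,253,54))
for p,q in [((177,120),(250,197)),((512,222),(402,244)),((243,460),(279,355))]:
  v=B(*p,20)-l;w=B(*p,20)-B(*q,20);print(np.linalg.norm(v),np.degrees(np.arctan2(v[1],v[0])),np.degrees(np.arctan2(w[1],w[0])))
g=(l+B(294,253,54))/2
plan([(np.r_[g,200],30,1)])
```

```text
lid [503.41719655 322.58941958] grip [504.34268113 322.75052404]
71.49192213536033 42.40707378173027 43.330542410061064
73.70230959967749 -78.311613995829 -79.0276692357044
73.3547488524287 161.64772292626867 161.68567305877477
-> [503.87993884 322.66997181 200.        ] n 5
0.1, 52.8, -27.9, 0.102, 0.000, -0.000, 1,
0.1, 49.7, -33.2, 0.102, 0.000, -0.000, 1,
0.1, 46.0, -38.1, 0.102, 0.000, -0.000, 1,
0.1, 41.9, -42.6, 0.102, 0.000, -0.000, 1,
0.1, 37.3, -46.7, 0.102, 0.000, -0.000, 1,
```

Emit:
jog_arm(
  deltas=[0, 46, -25, 0.05, 0, 0, 0.85, 0, 47, -32, 0.05, 0, 0, 0.85, 0, 44, -36, 0.05, 0, 0, 0.85, 0, 42, -38, 0.05, 0, 0, 0.85, 0, 38, -38, 0.04, 0, 0, 0.85, 0, 0, 0, 0, 0, 0, 0.85],
)

```text
t: 27.32
eef_pos: [483.0, 308.4, 363.3]
tcp_rot: [-1.879, 1.563, -2.666]
ft_force: [0.1, -1.0, -0.6]
opening: 0.844
```

Run:
```python
from h import *
st()
plan([((504,322.7,130),45,0.85)])
```

```text
t 27.32 grasp [481.8 307.7 192.3] x [-0.007 -0.004 -1.   ] jaw 44.9 F [ 0.1 -1.  -0.6] M [-0.12 -0.03 -0.02] open 0.844 j [ 0.45  0.46  1.73 -0.    0.95 -0.33]
-> (504, 322.7, 130) n 2
31.0, 12.7, 2.4, -0.001, -0.001, 0.004, 0.85,
31.1, 12.6, 2.4, -0.001, -0.001, 0.004, 0.85,
```

Emit:
jog_arm(
  deltas=[20, 13, 2.5, 0, -0.001, 0.008, 0.85, 25, 11, 2, 0, 0, 0, 0.85, 12, 0, 0, 0, 0, 0, 0.85, 0, 0, 0, 0, 0, 0, 0.85],
)

```text
t: 27.82
eef_pos: [502.7, 320.5, 300.6]
tcp_rot: [-2.068, 1.564, -2.854]
ft_force: [-0.7, -0.3, -0.0]
opening: 0.852
```

Run:
```python
from h import *
st(); snap('wrist','w14.png')
plan([((504,322.7,80),45,0.85)])
```

```text
t 27.82 grasp [501.6 320.2 129.6] x [-0.006 -0.002 -1.   ] jaw 45.0 F [-0.7 -0.3 -0. ] M [-0.02  0.    0.02] open 0.852 j [ 0.46  0.57  1.74  0.    0.84 -0.33]
-> (504, 322.7, 80) n 1
50.2, 2.6, -0.5, -0.000, -0.003, 0.005, 0.85,
```

View pics/w14.png

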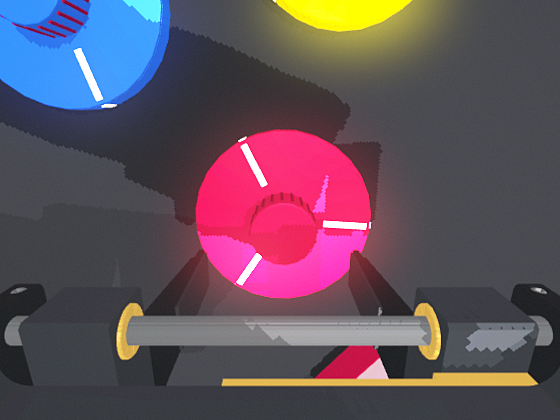

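Run:
```python
from h import *
d=load('w14.png')
print(atz(d,283,234,54),atz(d,283.5,213.5,20))
c=atz(d,283.5,213.5,20)[:2]
for p,q in [((242,142),(264,186)),((369,226),(323,224)),((239,285),(260,254))]:
  w=atz(d,*p,20)-atz(d,*q,20);print(np.degrees(np.arctan2(w[1],w[0])))
```

```text
[503.70501255 322.32557982  54.        ] [500.21849824 326.72791451  20.        ]
160.59434712687604
42.50464408470124
-77.59987584992145
```

Emit:
jog_arm(
  deltas=[28, 2, 0, 0, -0.003, 0.006, 0.85, 30, 0.5, 0, 0, 0, 0, 0.85, 18, 0, 0, 0, 0, 0, 0.85, 6, 0, 0, 0, 0, 0, 0.85, 1, 0, 0, 0, 0, 0, 0.85],
)

```text
t: 28.5
eef_pos: [505.2, 321.5, 220.7]
tcp_rot: [1.247, 1.562, 0.46]
ft_force: [-1.1, -0.1, -0.3]
opening: 0.848
```

Run:
```python
from h import *
st()
plan([((503.8,322.5,44),45,0.85)])
```

```text
t 28.50 grasp [506.5 322.1  49.7] x [ 0.008  0.004 -1.   ] jaw 44.9 F [-1.1 -0.1 -0.3] M [-0.01 -0.07  0.01] open 0.848 j [ 0.46  0.69  1.78  0.    0.66 -0.33]
-> (503.8, 322.5, 44) n 1
5.7, -0.3, -1.7, -0.001, 0.003, -0.008, 0.85,
```

Emit:
jog_arm(
  deltas=[3.5, -1, -2, 0, 0.003, -0.009, 0.85, 2, 0, 0, 0, 0, 0, 0.85, 1, 0, 0, 0, 0, 0, 0.85],
)

```text
t: 28.88
eef_pos: [503.1, 322.4, 215.6]
tcp_rot: [1.243, 1.57, 0.457]
ft_force: [0.8, -0.0, -0.5]
opening: 0.849
```

Run:
```python
from h import *
st()
plan([((503.8,322.5,44),45,0.85)])
```

```text
t 28.88 grasp [503.3 322.5  44.6] x [ 0.001  0.    -1.   ] jaw 44.9 F [ 0.8 -0.  -0.5] M [-0.08 -0.03 -0.  ] open 0.849 j [ 0.46  0.69  1.79 -0.    0.66 -0.32]
-> (503.8, 322.5, 44) n 1
0.6, 0.5, 0.4, -0.001, 0.000, -0.001, 0.85,
```

Emit:
jog_arm(
  deltas=[1, 0, 0, 0, 0, 0, 0, 0.5, 0, 0, 0, 0, 0, 0, 0.5, 0, 0, 0, 0, 0, 0, 0.5, 0, 0, 0, 0, 0, 0, 0.5, 0, 0, 0, 0, 0, 0],
)

```text
t: 29.5
eef_pos: [503.2, 322.5, 213.3]
tcp_rot: [1.224, 1.569, 0.437]
ft_force: [-2.7, -1.1, 10.0]
opening: 0.519
```

Run:
```python
from h import *
st();snap('wrist','w15.png')
```

```text
t 29.50 grasp [503.4 322.6  42.3] x [ 0.001  0.001 -1.   ] jaw 44.9 F [-2.7 -1.1 10. ] M [-0.34  0.43 -0.03] open 0.519 j [ 0.46  0.7   1.79 -0.    0.66 -0.32]
```

View pics/w15.png

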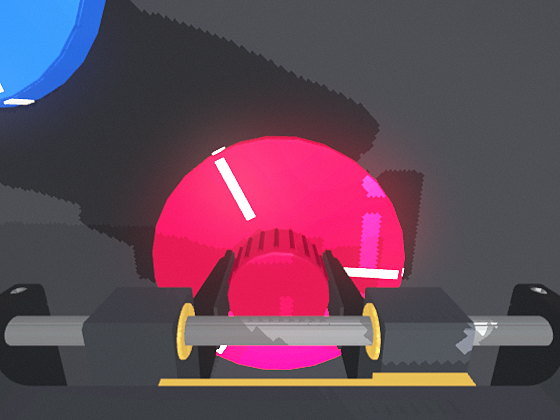

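Run:
```python
from h import *
d=load('w15.png')
for p,q in [((219.5,160),(252,218)),((401,274),(344,269))]:
  w=atz(d,*p,20)-atz(d,*q,20);print(np.degrees(np.arctan2(w[1],w[0])))
plan([((503.4,322.6,180),45,0),((509,14,180),20,0,45)])
```

```text
161.97139334761684
39.443839071872496
-> (503.4, 322.6, 180) n 3
-45.9, 0.1, 0.0, -0.000, 0.000, -0.000, 0,
-45.9, 0.1, 0.0, -0.000, 0.000, -0.000, 0,
-45.9, 0.1, 0.0, -0.000, 0.000, -0.000, 0,
-> (509, 14, 180) n 7
-0.0, -30.6, 31.7, 0.062, 0.000, 0.000, 0,
-0.0, -28.6, 33.6, 0.062, 0.000, 0.000, 0,
-0.0, -26.4, 35.3, 0.062, 0.000, 0.000, 0,
-0.0, -24.2, 36.9, 0.062, 0.000, -0.000, 0,
-0.0, -21.8, 38.3, 0.062, 0.000, 0.000, 0,
-0.0, -19.4, 39.6, 0.062, -0.000, 0.000, 0,
-0.0, -16.9, 40.7, 0.062, 0.000, -0.000, 0,
```

Emit:
jog_arm(
  deltas=[-25, 0, 0, 0, 0, 0, 0, -40, 0, 0, 0, 0, 0, 0, -42, 0, 0, 0, 0, 0, 0, -25, 0, 0, 0, 0, 0, 0, 0, 0, 0, 0, 0, 0, 0],
)

```text
t: 30.18
eef_pos: [502.8, 322.2, 347.5]
tcp_rot: [-1.879, 1.569, -2.665]
ft_force: [-0.1, -0.3, -1.6]
opening: 0.522
```

Emit:
jog_arm(
  deltas=[0, -24, 25, 0.05, 0, 0, 0, 0, -28, 33, 0.062, 0, 0, 0, 0, -26, 35, 0.062, 0, 0, 0, 0, -24, 36, 0.062, 0, 0, 0, 0, -21, 37, 0.062, 0, 0, 0, 0, -18, 37, 0.062, 0, 0, 0, 0, -14, 32, 0.05, 0, 0, 0, 0, 0, 0, 0, 0, 0, 0],
)

```text
t: 31.18
eef_pos: [507.4, 30.4, 336.0]
tcp_rot: [-1.776, 1.554, -2.985]
ft_force: [0.5, 0.1, -1.7]
opening: 0.523
```

Run:
```python
from h import *
st();snap('scene','s16.png');snap('top','t16.png')
plan([((509,14,180),20,0,45)])
```

```text
t 31.18 grasp [504.5  29.9 165. ] x [-0.017 -0.003 -1.   ] jaw 20.7 F [ 0.5  0.1 -1.7] M [-0.1   0.   -0.01] open 0.523 j [-0.07  0.42  1.92 -0.01  0.82 -0.43]
-> (509, 14, 180) n 1
-14.7, -5.2, 17.4, 0.016, -0.003, 0.016, 0,
```

View pics/s16.png

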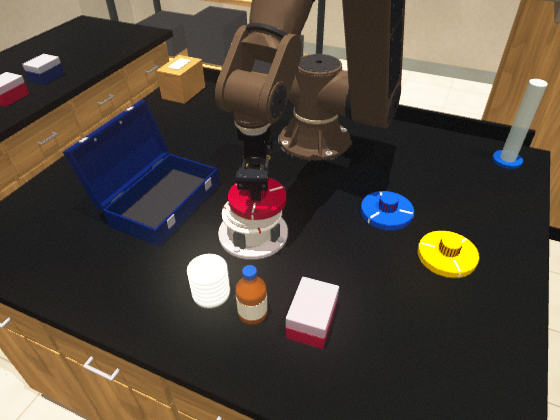

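Emit:
jog_arm(
  deltas=[0, -4, 14.5, 0.01, -0.003, 0.016, 0, 0, 0, 0, 0, 0, 0, 0],
)

```text
t: 31.52
eef_pos: [508.9, 17.6, 335.6]
tcp_rot: [3.009, 1.57, 1.795]
ft_force: [-0.2, 0.0, -1.5]
opening: 0.523
```

Run:
```python
from h import *
st()
plan([((508.5,14,150),20,0,45)])
```

```text
t 31.52 grasp [508.8  17.7 164.6] x [-0.     0.001 -1.   ] jaw 20.5 F [-0.2  0.  -1.5] M [-0.06 -0.   -0.02] open 0.523 j [-0.1   0.42  1.92  0.    0.81 -0.45]
-> (508.5, 14, 150) n 1
14.6, -1.6, 3.2, 0.008, -0.001, -0.000, 0,
```

Emit:
jog_arm(
  deltas=[6, -1.5, 3, 0.008, 0, 0, 0, 7, 0, 0, 0, 0, 0, 0, 3, 0, 0, 0, 0, 0, 0, 0.5, 0, 0, 0, 0, 0, 0],
)

```text
t: 32.02
eef_pos: [508.4, 14.9, 317.6]
tcp_rot: [-2.822, 1.57, 2.24]
ft_force: [1.1, -0.3, -2.1]
opening: 0.518
```

Run:
```python
from h import *
st();snap('wrist','w17.png');snap('scene','s17.png')
plan([((508.5,14,141),20,0,45)])
im=load('s17.png')['image'][:,:,::-1]
cv2.imwrite('pics/c10.png',cv2.resize(im[165:260,210:300],None,fx=6,fy=6,interpolation=cv2.INTER_CUBIC))
```

```text
t 32.02 grasp [508.2  15.  146.6] x [-0.001  0.001 -1.   ] jaw 20.0 F [ 1.1 -0.3 -2.1] M [-0.04  0.04 -0.04] open 0.518 j [-0.1   0.44  1.94  0.    0.76 -0.45]
-> (508.5, 14, 141) n 1
5.8, -0.2, 0.9, 0.001, -0.001, 0.000, 0,
```

View pics/c10.png

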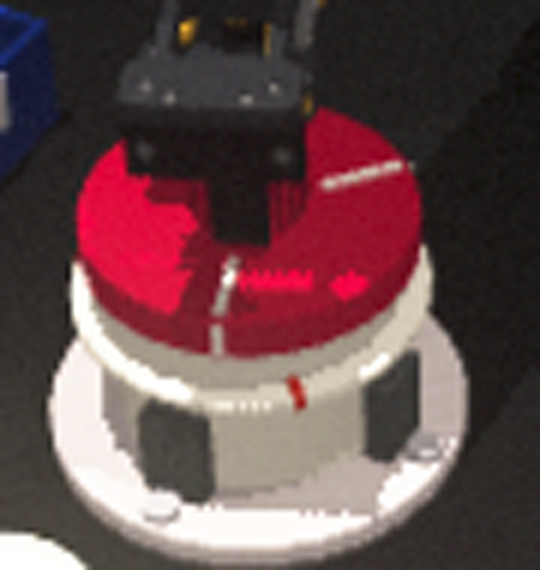

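View pics/w17.png

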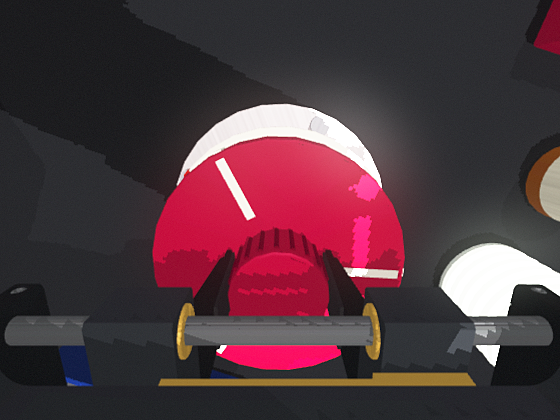

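Emit:
jog_arm(
  deltas=[4, 0, 1, 0, 0, 0, 0, 2, 0, 0, 0, 0, 0, 0, 0.5, 0, 0, 0, 0, 0, 0],
)

```text
t: 32.5
eef_pos: [508.8, 13.9, 311.1]
tcp_rot: [2.603, 1.57, 1.382]
ft_force: [-0.8, -0.5, -1.7]
opening: 0.517
```

Run:
```python
from h import *
st()
```

```text
t 32.50 grasp [508.8  14.  140.1] x [ 0.     0.001 -1.   ] jaw 20.0 F [-0.8 -0.5 -1.7] M [-0.06  0.02 -0.02] open 0.517 j [-0.1   0.45  1.94  0.    0.75 -0.45]
```

Emit:
jog_arm(
  deltas=[2, 0, 0, 0, 0, 0, 0, 1, 0, 0, 0, 0, 0, 0],
)

```text
t: 32.75
eef_pos: [508.8, 13.9, 308.1]
tcp_rot: [2.3, 1.57, 1.079]
ft_force: [-2.0, 0.0, 6.0]
opening: 0.521
```

Emit:
jog_arm(
  deltas=[1, 0, 0, 0, 0, 0, 0, 1, 0, 0, 0, 0, 0, 0],
)

```text
t: 33.0
eef_pos: [508.7, 13.9, 307.9]
tcp_rot: [1.544, 1.569, 0.323]
ft_force: [-5.4, 0.2, 16.4]
opening: 0.522
```

Run:
```python
from h import *
st()
```

```text
t 33.00 grasp [508.9  14.  136.9] x [ 0.001  0.    -1.   ] jaw 20.0 F [-5.4  0.2 16.4] M [-0.07  1.16  0.  ] open 0.522 j [-0.1   0.46  1.95  0.    0.74 -0.45]
```

Emit:
jog_arm(
  deltas=[0, 0, 0, 0, 0, 0, 0.6, 0, 0, 0, 0, 0, 0, 0.6, 0, 0, 0, 0, 0, 0, 0.6],
)

```text
t: 33.38
eef_pos: [508.8, 13.9, 308.4]
tcp_rot: [1.344, 1.568, 0.123]
ft_force: [0.4, -1.0, -0.5]
opening: 0.601
```

Run:
```python
from h import *
st();snap('scene','s18.png');snap('wrist','w18.png')
im=load('s18.png')['image'][:,:,::-1]
cv2.imwrite('pics/c11.png',cv2.resize(im[165:260,210:300],None,fx=6,fy=6,interpolation=cv2.INTER_CUBIC))
```

```text
t 33.38 grasp [509.3  14.  137.4] x [ 0.003  0.    -1.   ] jaw 20.0 F [ 0.4 -1.  -0.5] M [-0.07 -0.   -0.01] open 0.601 j [-0.1   0.46  1.94  0.    0.74 -0.45]
```

View pics/c11.png

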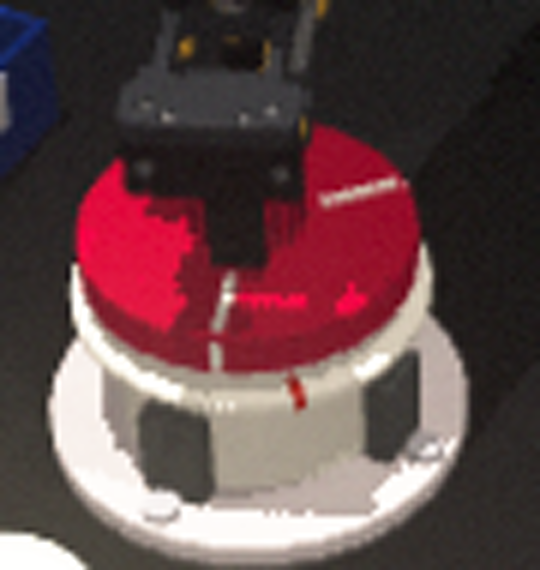

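View pics/w18.png

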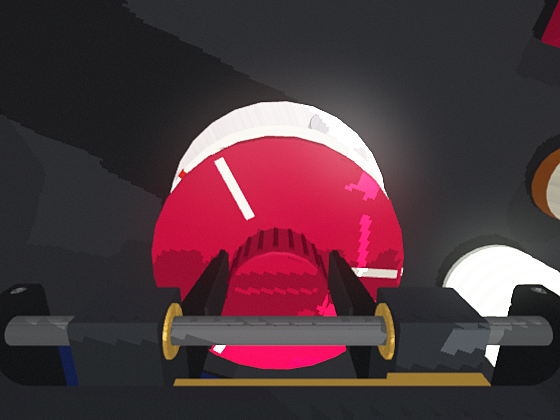

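Emit:
jog_arm(
  deltas=[0.5, 0, 0, 0, 0, -0.003, 0, 0, 0, 0, 0, 0, 0, 0, 0, 0, 0, 0, 0, 0, 0],
)

```text
t: 33.85
eef_pos: [508.7, 13.9, 307.6]
tcp_rot: [-1.08, 1.57, -2.3]
ft_force: [-0.8, -0.5, 1.2]
opening: 0.522
```

Run:
```python
from h import *
st()
```

```text
t 33.85 grasp [508.6  13.8 136.6] x [-0.001 -0.001 -1.   ] jaw 20.1 F [-0.8 -0.5  1.2] M [-0.09  0.08 -0.01] open 0.522 j [-0.1   0.46  1.94 -0.    0.74 -0.45]
```

Emit:
jog_arm(
  deltas=[0, 0, 0, -0.08, 0, 0, 0, 0, 0, 0, -0.08, 0, 0, 0, 0, 0, 0, -0.08, 0, 0, 0, 0, 0, 0, -0.08, 0, 0, 0],
)

```text
t: 34.35
eef_pos: [508.9, 13.9, 308.4]
tcp_rot: [1.187, 1.57, 0.293]
ft_force: [-1.7, 0.7, 1.9]
opening: 0.522
```

Run:
```python
from h import *
st()
```

```text
t 34.35 grasp [509.   13.9 137.4] x [ 0.001  0.    -1.   ] jaw 38.8 F [-1.7  0.7  1.9] M [-0.01  0.33 -0.37] open 0.522 j [-0.1   0.46  1.94  0.    0.74 -0.78]
```

Emit:
jog_arm(
  deltas=[0.3, 0, 0, -0.06, 0, 0, 0, 0.3, 0, 0, -0.06, 0, 0, 0, 0.3, 0, 0, -0.06, 0, 0, 0],
)

```text
t: 34.72
eef_pos: [508.8, 13.9, 308.2]
tcp_rot: [1.123, 1.569, 0.413]
ft_force: [-0.9, 0.0, -2.5]
opening: 0.523
```

Run:
```python
from h import *
st()
```

```text
t 34.73 grasp [509.1  14.  137.2] x [ 0.001  0.001 -1.   ] jaw 49.4 F [-0.9  0.  -2.5] M [-0.02  0.01  0.  ] open 0.523 j [-0.1   0.46  1.94  0.    0.74 -0.96]
```

Emit:
jog_arm(
  deltas=[0.5, 0, 0, -0.06, 0, 0, 0, 1.5, 0, 0, -0.02, 0, 0, 0, 1.5, 0, 0, 0, 0, 0, 0, 1.5, 0, 0, 0, 0, 0, 0],
)

```text
t: 35.22
eef_pos: [508.7, 13.9, 302.9]
tcp_rot: [1.271, 1.57, 0.643]
ft_force: [-5.4, 1.1, 19.0]
opening: 0.523
```

Run:
```python
from h import *
st()
```

```text
t 35.23 grasp [508.9  14.1 131.9] x [ 0.001  0.001 -1.   ] jaw 54.0 F [-5.4  1.1 19. ] M [-0.11  0.94  0.01] open 0.523 j [-0.1   0.47  1.95  0.    0.72 -1.05]
```

Emit:
jog_arm(
  deltas=[0, 0, 0, 0, 0, 0, 0.6, 0, 0, 0, 0, 0, 0, 0.6, 0.3, 0, 0, 0, 0, -0.002, 0, 0, 0, 0, 0, 0, 0, 0, 0, 0, 0, 0, 0, 0, 0],
)

```text
t: 35.85
eef_pos: [508.8, 13.9, 302.7]
tcp_rot: [-0.751, 1.57, -1.381]
ft_force: [0.9, -0.2, 0.2]
opening: 0.523
```

Run:
```python
from h import *
st()
```

```text
t 35.85 grasp [508.9  13.7 131.7] x [ 0.    -0.001 -1.   ] jaw 53.9 F [ 0.9 -0.2  0.2] M [-0.06  0.08  0.03] open 0.523 j [-0.1   0.47  1.95 -0.    0.73 -1.04]
```

Emit:
jog_arm(
  deltas=[0.2, 0, 0, 0.12, 0, 0, 0, 0.3, 0, 0, 0.12, 0, 0, 0, 0.3, 0, 0, 0.12, 0, 0, 0, 0.3, 0, 0, 0.12, 0, 0, 0, 0.3, 0, 0, 0.12, 0, 0, 0],
)

```text
t: 36.48
eef_pos: [508.8, 14.0, 301.0]
tcp_rot: [-0.578, 1.57, -1.825]
ft_force: [0.2, -1.3, -0.8]
opening: 0.522
```

Run:
```python
from h import *
st()
```

```text
t 36.48 grasp [508.7  13.8 130. ] x [-0.    -0.001 -1.   ] jaw 18.5 F [ 0.2 -1.3 -0.8] M [-0.05  0.09  0.08] open 0.522 j [-0.1   0.47  1.95 -0.    0.72 -0.42]
```

Emit:
jog_arm(
  deltas=[0.3, 0, 0, 0.12, 0, 0, 0, 0.3, 0, 0, 0.12, 0, 0, 0, 0.3, 0, 0, 0.12, 0, 0, 0, 0.3, 0, 0, 0.12, 0, 0, 0, 0.3, 0, 0, 0.12, 0, 0, 0],
)

```text
t: 37.1
eef_pos: [508.7, 14.1, 299.2]
tcp_rot: [-0.468, 1.569, -2.335]
ft_force: [-0.9, 0.0, -0.7]
opening: 0.522
```

Run:
```python
from h import *
st()
```

```text
t 37.10 grasp [508.5  13.9 128.2] x [-0.001 -0.001 -1.   ] jaw -17.0 F [-0.9  0.  -0.7] M [-0.04  0.18  0.09] open 0.522 j [-0.1   0.47  1.95 -0.    0.72  0.2 ]
```

Emit:
jog_arm(
  deltas=[0.3, 0, 0, 0.1, 0, 0, 0, 0.2, 0, 0, 0.1, 0, 0, 0, 0.2, 0, 0, 0.1, 0, 0, 0],
)

```text
t: 37.48
eef_pos: [508.7, 14.1, 299.1]
tcp_rot: [0.105, 1.569, -2.072]
ft_force: [-1.4, -1.2, 4.9]
opening: 0.522
```

Run:
```python
from h import *
st()
```

```text
t 37.48 grasp [508.5  13.8 128.1] x [-0.001 -0.002 -1.   ] jaw -34.7 F [-1.4 -1.2  4.9] M [-0.09  0.57  0.13] open 0.522 j [-0.1   0.47  1.95 -0.    0.72  0.51]
```

Emit:
jog_arm(
  deltas=[0, 0, 0, 0.08, 0, 0, 0, 0, 0, 0, 0.08, 0, 0, 0, 0, 0, 0, 0.08, 0, 0, 0],
)

```text
t: 37.85
eef_pos: [508.6, 14.2, 299.1]
tcp_rot: [0.176, 1.569, -2.247]
ft_force: [1.8, 1.2, -0.6]
opening: 0.521
```

Run:
```python
from h import *
st()
```

```text
t 37.85 grasp [508.3  13.9 128.2] x [-0.001 -0.002 -1.   ] jaw -48.9 F [ 1.8  1.2 -0.6] M [0.53 0.05 1.03] open 0.521 j [-0.1   0.47  1.95 -0.    0.72  0.75]
```

Emit:
jog_arm(
  deltas=[0, 0, 0, 0.08, 0, 0, 0],
)

```text
t: 37.98
eef_pos: [508.7, 14.3, 299.2]
tcp_rot: [0.561, 1.569, -1.944]
ft_force: [1.3, 2.1, 2.0]
opening: 0.523
```

Run:
```python
from h import *
st()
```

```text
t 37.98 grasp [508.6  14.  128.2] x [-0.001 -0.002 -1.   ] jaw -53.5 F [1.3 2.1 2. ] M [ 0.37 -0.14  0.71] open 0.523 j [-0.1   0.47  1.95 -0.    0.72  0.83]
```

Emit:
jog_arm(
  deltas=[0, 0, 0, 0, 0, 0, 0.8, 0, 0, 0, 0, 0, 0, 0.8, 0, 0, 0, 0, 0, 0, 0.8, -30, 0, 0, 0, 0, 0, 0.8, -45, 0, 0, 0, 0, 0, 0.8, -45, 0, 0, 0, 0, 0, 0.8],
)

```text
t: 38.72
eef_pos: [508.9, 14.4, 419.3]
tcp_rot: [-0.532, 1.562, -3.032]
ft_force: [-0.3, 0.5, 0.0]
opening: 0.8
```

Run:
```python
from h import *
st();snap('scene','s19.png');snap('wrist','w19.png')
im=load('s19.png')['image'][:,:,::-1]
cv2.imwrite('pics/c12.png',cv2.resize(im[165:260,210:300],None,fx=6,fy=6,interpolation=cv2.INTER_CUBIC))
plan([((503,-200,300),20,0.3),((496.8,-469,290),87.4-180,0.3)])
```

```text
t 38.73 grasp [507.5  14.2 248.3] x [-0.008 -0.001 -1.   ] jaw -53.2 F [-0.3  0.5  0. ] M [-0.06  0.11  0.01] open 0.800 j [-0.1   0.31  1.82 -0.    1.02  0.83]
-> (503, -200, 300) n 8
-6.0, 21.0, 16.7, -0.160, 0.000, -0.000, 0.3,
-6.1, 18.1, 19.8, -0.160, 0.000, -0.000, 0.3,
-6.1, 14.7, 22.4, -0.160, 0.000, -0.000, 0.3,
-6.1, 11.0, 24.5, -0.160, 0.000, -0.000, 0.3,
-6.1, 6.9, 25.9, -0.160, 0.000, -0.000, 0.3,
-6.1, 2.7, 26.7, -0.160, 0.000, -0.000, 0.3,
-6.1, -1.6, 26.8, -0.160, 0.000, -0.000, 0.3,
-6.1, -5.8, 26.2, -0.160, 0.000, -0.000, 0.3,
-> (496.8, -469, 290) n 11
0.9, -8.9, 22.8, 0.179, 0.000, -0.000, 0.3,
0.9, -4.7, 24.0, 0.179, -0.000, -0.000, 0.3,
0.9, -0.4, 24.5, 0.179, -0.000, 0.000, 0.3,
0.9, 4.0, 24.1, 0.179, -0.000, 0.000, 0.3,
0.9, 8.2, 23.0, 0.179, 0.000, 0.000, 0.3,
0.9, 12.2, 21.2, 0.179, 0.000, -0.000, 0.3,
0.9, 15.8, 18.7, 0.179, -0.000, 0.000, 0.3,
0.9, 18.8, 15.6, 0.179, 0.000, 0.000, 0.3,
0.9, 21.3, 12.0, 0.179, -0.000, -0.000, 0.3,
0.9, 23.1, 8.0, 0.179, 0.000, 0.000, 0.3,
0.9, 24.2, 3.8, 0.179, 0.000, -0.000, 0.3,
```

View pics/c12.png

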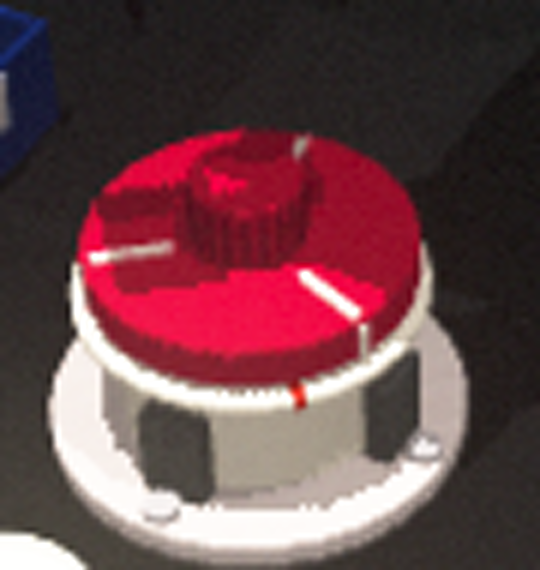

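View pics/w19.png

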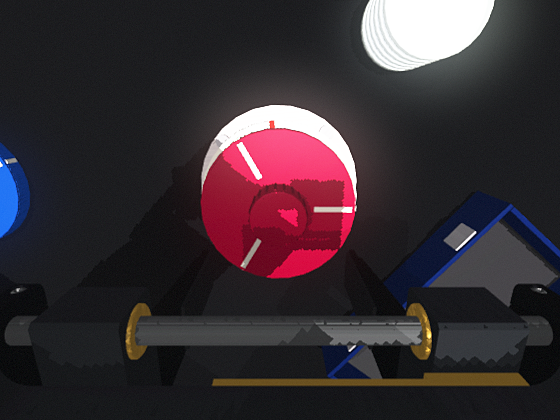

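Run:
```python
from h import *
plan([((505,-40,300),-60,0.22),((496.5,-470,300),-92.6,0.22,50)])
```

```text
-> (505, -40, 300) n 2
-24.3, 20.5, 18.0, 0.059, 0.001, -0.001, 0.22,
-24.3, 21.6, 16.7, 0.059, 0.001, -0.001, 0.22,
-> (496.5, -470, 300) n 9
0.0, 40.9, 24.7, 0.063, 0.000, -0.000, 0.22,
0.0, 42.4, 22.1, 0.063, 0.000, 0.000, 0.22,
0.0, 43.7, 19.4, 0.063, -0.000, 0.000, 0.22,
0.0, 44.8, 16.6, 0.063, 0.000, -0.000, 0.22,
0.0, 45.8, 13.7, 0.063, -0.000, 0.000, 0.22,
0.0, 46.6, 10.8, 0.063, -0.000, -0.000, 0.22,
0.0, 47.1, 7.8, 0.063, 0.000, -0.000, 0.22,
-0.0, 47.5, 4.8, 0.063, 0.000, 0.000, 0.22,
-0.0, 47.8, 1.8, 0.063, 0.000, 0.000, 0.22,
```

Emit:
jog_arm(
  deltas=[-25, 20, 18, 0.06, 0, 0, 0.22, -25, 21, 16.5, 0.06, 0, 0, 0.22, -2, 40, 24, 0.06, 0, 0, 0.22, -2, 42, 22, 0.06, 0, 0, 0.22, 0, 43, 19, 0.06, 0, 0, 0.22],
)

```text
t: 39.45
eef_pos: [501.0, -182.9, 476.4]
tcp_rot: [0.499, 1.569, -2.302]
ft_force: [0.3, 0.4, -0.6]
opening: 0.332
```

Run:
```python
from h import *
st()
plan([((496.5,-470,300),-92.6,0.22,45)])
```

```text
t 39.45 grasp [ 500.8 -183.1  305.4] x [-0.001 -0.001 -1.   ] jaw -70.5 F [ 0.3  0.4 -0.6] M [-0.05  0.17 -0.01] open 0.332 j [-0.47  0.29  1.68 -0.    1.17  0.76]
-> (496.5, -470, 300) n 7
0.8, 38.4, 14.3, 0.055, 0.000, -0.000, 0.22,
0.8, 39.2, 12.2, 0.055, 0.000, -0.000, 0.22,
0.8, 39.8, 10.0, 0.055, 0.000, -0.000, 0.22,
0.8, 40.3, 7.8, 0.055, 0.000, -0.000, 0.22,
0.8, 40.6, 5.6, 0.055, 0.000, -0.000, 0.22,
0.8, 40.9, 3.3, 0.055, 0.000, -0.000, 0.22,
0.8, 41.0, 1.0, 0.055, 0.000, -0.000, 0.22,
```

Emit:
jog_arm(
  deltas=[0, 37, 13.5, 0.055, 0, 0, 0.22, 0, 38, 11.5, 0.055, 0, 0, 0.22, 0, 38, 10, 0.055, 0, 0, 0.22, 0, 39, 7, 0.055, 0, 0, 0.22, 0, 39, 5, 0.055, 0, 0, 0.22, 0, 39, 3, 0.055, 0, 0, 0.22, 0, 35, 1, 0.04, 0, 0, 0.22, 0, 0, 0, 0, 0, 0, 0.22],
)

```text
t: 40.45
eef_pos: [494.5, -467.2, 468.0]
tcp_rot: [-0.511, 1.562, 2.588]
ft_force: [-0.2, -0.1, -1.4]
opening: 0.216
```

Run:
```python
from h import *
st();snap('top','t20.png')
plan([((496.5,-470,300),-92.6,0.22,45)])
im=load('t20.png')['image'][:,:,::-1]
cv2.imwrite('pics/c13.png',cv2.resize(im[140:290,360:520],None,fx=4,fy=4,interpolation=cv2.INTER_CUBIC))
```

```text
t 40.45 grasp [ 493.3 -466.4  297. ] x [-0.007  0.005 -1.   ] jaw -92.4 F [-0.2 -0.1 -1.4] M [-0.03  0.16  0.01] open 0.216 j [-0.85  0.53  1.32 -0.    1.3   0.76]
-> (496.5, -470, 300) n 1
-2.9, 3.9, -1.9, 0.004, 0.008, 0.005, 0.22,
```

View pics/c13.png

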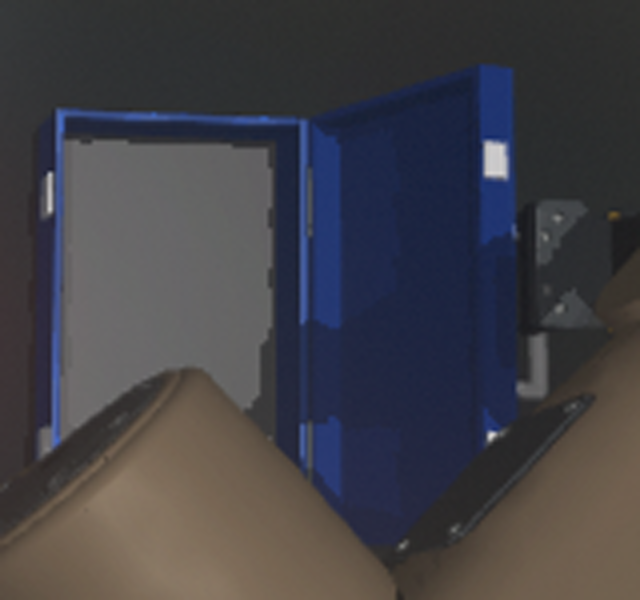

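Run:
```python
from h import *
im=load('t13.png')['image'][:,:,::-1]
cv2.imwrite('pics/c14.png',cv2.resize(im[190:245,470:510],None,fx=10,fy=10,interpolation=cv2.INTER_CUBIC))
d=load('t13.png'); print(atz(d,494,217,199),proj(d,(496.8,-466,200)))
```

```text
[ 495.28114316 -465.20554373  199.        ] (np.float64(494.45140369905994), np.float64(216.3590662988472))
```

View pics/c14.png

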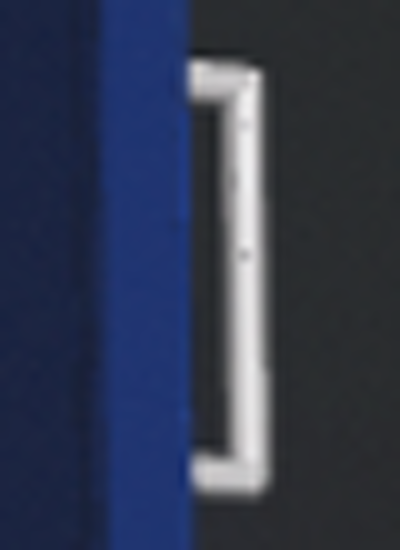

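Emit:
jog_arm(
  deltas=[0, 1.5, -1.5, 0.004, 0.006, 0.005, 0.22, 10, 0, 0, 0, 0, 0, 0.22, 2, 0, 0, 0, 0, 0, 0.22],
)

```text
t: 40.88
eef_pos: [496.8, -465.3, 455.1]
tcp_rot: [-0.06, 1.569, 3.04]
ft_force: [-1.1, 0.1, -0.2]
opening: 0.22
```

Run:
```python
from h import *
st();plan([((495.5,-468,202),-92.6,0.22,25)])
```

```text
t 40.88 grasp [ 496.6 -465.3  284.1] x [-0.001  0.    -1.   ] jaw -92.4 F [-1.1  0.1 -0.2] M [-0.03  0.17  0.02] open 0.220 j [-0.85  0.53  1.34 -0.    1.27  0.76]
-> (495.5, -468, 202) n 4
20.5, 0.7, 0.3, 0.001, 0.000, 0.000, 0.22,
20.5, 0.7, 0.3, 0.001, 0.000, 0.000, 0.22,
20.5, 0.7, 0.3, 0.001, 0.000, 0.000, 0.22,
20.5, 0.7, 0.3, 0.001, 0.000, 0.000, 0.22,
```

Emit:
jog_arm(
  deltas=[10, 3, 0, 0, 0, 0, 0.22, 12, 0, 0, 0, 0, 0, 0.22],
)

```text
t: 41.12
eef_pos: [496.8, -467.9, 432.6]
tcp_rot: [0.963, 1.57, -2.219]
ft_force: [-1.2, -0.9, -0.2]
opening: 0.222
```

Run:
```python
from h import *
st();plan([((495.5,-468,202),-92.6,0.22,20)]);snap('wrist','w21.png')
```

```text
t 41.12 grasp [ 496.7 -468.   261.6] x [-0.001 -0.001 -1.   ] jaw -92.3 F [-1.2 -0.9 -0.2] M [-0.05  0.15 -0.01] open 0.222 j [-0.85  0.55  1.37 -0.    1.22  0.76]
-> (495.5, -468, 202) n 3
19.9, 0.0, 0.4, 0.001, 0.000, -0.000, 0.22,
19.9, 0.1, 0.4, 0.001, 0.000, -0.000, 0.22,
19.9, 0.1, 0.4, 0.001, 0.000, -0.000, 0.22,
```

View pics/w21.png

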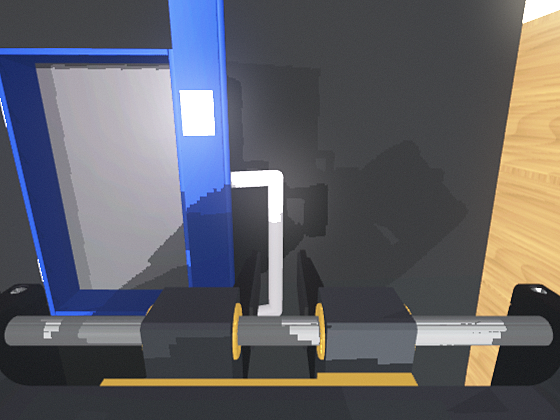

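Emit:
jog_arm(
  deltas=[16, 0, 0, 0, 0, 0, 0.22, 18, 0, 0, 0, 0, 0, 0.22, 15, 0, 0, 0, 0, 0, 0.22, 5, 0, 0, 0, 0, 0, 0.22, 1, 0, 0, 0, 0, 0, 0.22],
)

```text
t: 41.8
eef_pos: [496.5, -467.7, 370.7]
tcp_rot: [-0.572, 1.566, 2.528]
ft_force: [1.1, -0.1, -0.0]
opening: 0.225
```

Run:
```python
from h import *
st();snap('wrist','w22.png')
```

```text
t 41.80 grasp [ 495.9 -467.2  199.7] x [-0.004  0.003 -1.   ] jaw -92.4 F [ 1.1 -0.1 -0. ] M [-0.07  0.14 -0.04] open 0.225 j [-0.85  0.61  1.44 -0.    1.1   0.76]
```

View pics/w22.png

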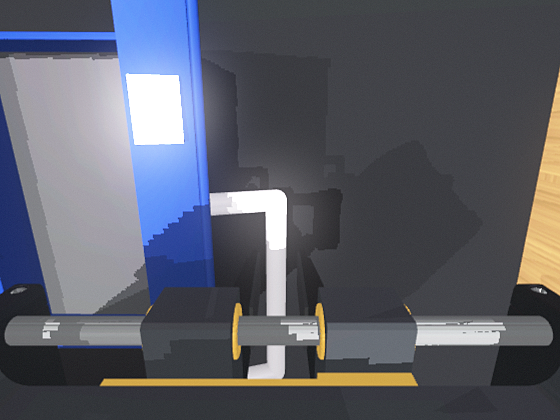

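Bar between the fingers; grip it.

Emit:
jog_arm(
  deltas=[0, 0, 0, 0, 0, 0, 0, 0, 0, 0, 0, 0.003, 0.003, 0, 0, 0, 0, 0, 0, 0, 0],
)

```text
t: 42.22
eef_pos: [496.5, -466.2, 371.5]
tcp_rot: [-1.054, 1.567, 2.047]
ft_force: [-0.1, -1.1, -0.9]
opening: 0.095
```

Run:
```python
from arc import *
st()
p,R,s=pose(); g=p+171*R.as_matrix()[:,0]
b0=np.array([505.5,-206.8,120])
print(bar(1.85,b0))
ph=np.linspace(1.85,0,22)
for i in range(21):
  a,b=bar(ph[i],b0),bar(ph[i+1],b0); dv=b-a; print(round(ph[i+1],2),'x',round(-dv[2],1),'y',round(dv[:2]@Y,1))
```

```text
t 42.23 grasp [ 496.3 -465.7  200.5] x [-0.002  0.003 -1.   ] jaw -92.3 F [-0.1 -1.1 -0.9] M [-0.15  0.27 -0.01] open 0.095 j [-0.85  0.6   1.44  0.    1.1   0.76]
[ 495.07181787 -466.43906612  199.81979816]
1.76 x -8.3 y -12.5
1.67 x -7.1 y -13.2
1.59 x -5.9 y -13.8
1.5 x -4.7 y -14.2
1.41 x -3.4 y -14.6
1.32 x -2.1 y -14.8
1.23 x -0.8 y -15.0
1.15 x 0.5 y -15.0
1.06 x 1.8 y -14.9
0.97 x 3.1 y -14.7
0.88 x 4.4 y -14.3
0.79 x 5.6 y -13.9
0.7 x 6.8 y -13.3
0.62 x 8.0 y -12.7
0.53 x 9.1 y -11.9
0.44 x 10.1 y -11.1
0.35 x 11.0 y -10.2
0.26 x 11.9 y -9.1
0.18 x 12.6 y -8.1
0.09 x 13.3 y -6.9
0.0 x 13.9 y -5.7
```

Emit:
jog_arm(
  deltas=[-8, -12, 0, 0, 0.002, 0.002, 0, -7, -13, 0, 0, 0, 0, 0, -6, -13.5, 0, 0, 0, 0, 0, -4.5, -14, 0, 0, 0, 0, 0, -3.5, -14.5, 0, 0, 0, 0, 0, -2, -14.5, 0, 0, 0, 0, 0],
)

```text
t: 42.98
eef_pos: [499.8, -379.6, 405.5]
tcp_rot: [2.388, 1.568, -0.795]
ft_force: [1.1, -1.6, -6.5]
opening: 0.096
```

```bash
python3 arc.py
```

```text
t 42.98 grasp [ 500.1 -380.   234.5] x [ 0.002 -0.002 -1.   ] jaw -92.4 F [ 1.1 -1.6 -6.5] M [-0.46 -0.07 -0.06] open 0.096 j [-0.75  0.49  1.55 -0.    1.09  0.86]
r 173.04987450800186 phi 1.2996244152098337
```

Emit:
jog_arm(
  deltas=[0.5, -15, 0, 0, 0, 0, 0, 1.5, -15, 0, 0, 0, 0, 0, 2.5, -15, 0, 0, 0, 0, 0, 4, -14.5, 0, 0, 0, 0, 0, 5, -14, 0, 0, 0, 0, 0, 6.5, -13.5, 0, 0, 0, 0, 0],
)

```text
t: 43.72
eef_pos: [503.9, -286.2, 385.3]
tcp_rot: [2.536, 1.565, -0.646]
ft_force: [2.1, -1.5, -2.0]
opening: 0.095
```

```bash
python3 arc.py
```

```text
t 43.73 grasp [ 504.7 -286.8  214.3] x [ 0.005 -0.004 -1.   ] jaw -92.3 F [ 2.1 -1.5 -2. ] M [-0.63 -0.18 -0.  ] open 0.095 j [-0.63  0.45  1.7  -0.    0.99  0.98]
r 172.09542037191528 phi 0.7391802295560927
```

Emit:
jog_arm(
  deltas=[7.5, -12.5, 0, 0, -0.004, -0.004, 0, 9, -12, 0, 0, 0, 0, 0, 10, -11, 0, 0, 0, 0, 0, 11, -10, 0, 0, 0, 0, 0],
)

```text
t: 44.22
eef_pos: [506.5, -237.2, 344.9]
tcp_rot: [-2.76, 1.568, 0.341]
ft_force: [3.4, -1.9, -1.5]
opening: 0.096
```

```bash
python3 arc.py
```

```text
t 44.23 grasp [ 506.9 -237.1  173.9] x [ 0.002  0.001 -1.   ] jaw -92.3 F [ 3.4 -1.9 -1.5] M [-0.51 -0.44  0.  ] open 0.096 j [-0.56  0.47  1.79  0.    0.88  1.05]
r 171.35320335888076 phi 0.3638016218098534
```

Emit:
jog_arm(
  deltas=[11, -10, 0, 0, 0, 0, 0, 12, -8.5, 0, 0, 0, 0, 0, 12, -7, 0, 0, 0, 0, 0, 8, -4, 0, 0, 0, 0, 0, 4, -2, 0, 0, 0, 0, 0],
)

```text
t: 44.85
eef_pos: [508.1, -205.5, 293.2]
tcp_rot: [2.138, 1.566, -1.043]
ft_force: [-6.9, -11.0, 36.8]
opening: 0.1
```

```bash
python3 arc.py
```

```text
t 44.85 grasp [ 508.5 -206.2  122.2] x [ 0.003 -0.004 -1.   ] jaw -92.3 F [ -6.9 -11.   36.8] M [-1.93  1.37 -0.09] open 0.100 j [-0.5   0.53  1.86 -0.    0.75  1.11]
r 171.60387160534196 phi 0.010719172376363273
```

Emit:
jog_arm(
  deltas=[-1, 0, 0, 0, 0, 0, 0.4, 0, 0, 0, 0, 0, 0, 0.4, 0, 0, 0, 0, 0, 0, 0.4, -20, 0, 0, 0, 0, 0, 0.4, -40, 0, 0, 0, 0, 0, 0.4, -50, 0, 0, 0, 0, 0, 0.4, -50, 0, -30, 0, 0, 0, 0.4],
)

```text
t: 45.72
eef_pos: [537.0, -205.3, 452.7]
tcp_rot: [-0.264, 1.56, 2.837]
ft_force: [0.5, -0.3, -0.5]
opening: 0.396
```

Run:
```python
from h import *
st();snap('scene','s23.png');snap('top','t23.png')
```

```text
t 45.73 grasp [ 535.2 -204.7  281.7] x [-0.011  0.003 -1.   ] jaw -92.3 F [ 0.5 -0.3 -0.5] M [-0.05  0.15 -0.02] open 0.396 j [-0.48  0.38  1.62 -0.    1.16  1.13]
```

View pics/s23.png

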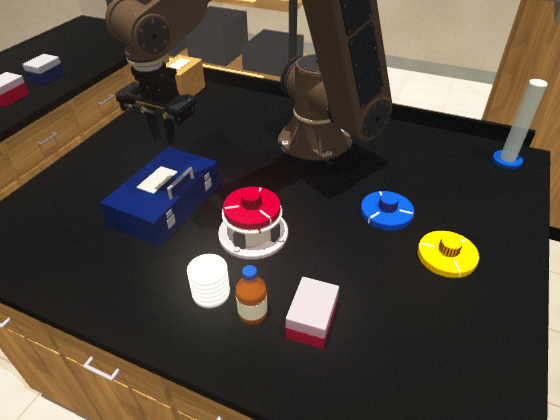

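View pics/t23.png

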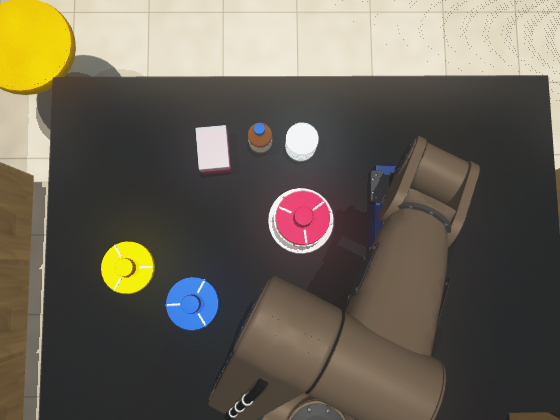

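The case is shut at (160,195) and the lid is level at (252,208) in the scene view. The other things are where they were. I let the arm settle and hand the job in.

Emit:
jog_arm(
  deltas=[0, 0, 0, 0, 0, 0, 0.4, 0, 0, 0, 0, 0, 0, 0.4],
)

```text
t: 46.08
eef_pos: [538.8, -205.1, 454.5]
tcp_rot: [0.033, 1.567, 3.135]
ft_force: [-1.0, 1.0, -0.3]
opening: 0.408
```

Run:
```python
from h import *
st(); print(env.job_done()); st()
```

```text
t 46.08 grasp [ 538.2 -205.1  283.5] x [-0.004  0.    -1.   ] jaw -92.3 F [-1.   1.  -0.3] M [-0.05  0.16  0.01] open 0.408 j [-0.48  0.38  1.61 -0.    1.16  1.13]
the job is handed in; nothing more can be done
None
the job is handed in; nothing more can be done
```

I did the whole job in the order asked and handed it in at about 46 s of the 208 s allowed. The hand-in gave no verdict.

- **Case and pots:** I opened the case lid onto its stop. There were three pots, and all three stood upright in the canister when I checked before fitting the lid.
- **Lid start:** The magenta lid had been knocked aside before I reached it, so I measured it again before gripping. It rested level on the thread, 25° clockwise of the ridge beginnings. I turned it about 34° anticlockwise and it dropped about 5.5 mm.
- **Lid tightening:** I then turned it about 107° clockwise. It stopped sinking at 86.6 to 87.2 mm (home is 87.0 mm), and the torque rose to about 1 N m. On one further small turn the torque read 0.7 N m, but the marks on the lid showed it had not slipped in the hand.
- **Closing the case:** I guided the empty case's lid down until it was shut. The wrist force reached about 37 N at that moment, through the fingers on the handle.
- **Last pictures:** The scene view showed the case shut and the lid level. The tip box, bottle, dishes and the blue and yellow lids were where they had been, and the robot was touching nothing. In the top view the arm hid most of the case, so the scene view alone confirms it is shut.

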